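Pack the casting kit into its bench caddy

ROBOT

A 6-joint arm with a two-finger parallel gripper is mounted at the origin on the work surface. World frame = base frame: x ahead of the robot, y to its left, z up, the work surface at z = 0. Lengths are in m, angles in degrees, forces in N, time in s.
With the tool pointing down it reaches from about 0.35 to 0.95 m from the base axis. Payload 17.4 kg.
Tool frame: the origin (TCP) lies midway between the tips of the shut fingers; the grasp point (between the pads) lies 19 mm behind it; z points along the fingers, y is the direction in which the jaws open and shut (so a half turn about z gives the same grasp; the last joint's range is limited). The gripper opens to 93 mm and grips with 3 to 60 N. Pads are 15 mm wide; open, the fingers measure 128 mm over their backs; the gripper's body (75 mm by 188 mm) begins 65 mm behind the grasp point.
Start: joints at [68.365, 6.646, 82.598, -0, 90.757, -2.166], TCP at [0.225, 0.636, 0.219] pointing down, gripper open.
Joint ranges: [-162.19, 162.19], [-47.58, 125.68], [4.15, 143.07], [-65.23, 245.23], [0.69, 171.88], [-170.13, 170.13]. Speed limits (degrees/s): [108.29, 108.29, 127.2, 180, 180, 180].

INTERFACE

Orientations are given as a 3x3 rotation matrix whose columns are the frame's x, y, z axes.
In Python, from cell import * gives the robot as it stands. The module is installed in compiled form; this text tells all that it offers.
- The arm moves only by the tool move_arm, never from a script. Its argument "commands" is a list of rows, each a list of 2 entries, a list of its own where there are three numbers: the shift along the tool's x, y, z in cm, then the turn, a rotation vector about the tool's x, y, z in rad. A call has 1 to 12 rows; each row shifts and turns the commanded pose from where the row before left it, along the tool's axes as they then stand; what a row does not reach is not made up. A row lasts 1/12 s, in which the tool goes at most 41.7 mm and 7.16 degrees, less where a joint would pass 70% of its speed; a pose out of reach is approached as far as the arm can. A call is refused whole if a number of a shift passes 4.17 or a number of a turn 0.125, either way. A call with a gripper value outside its range is refused whole. "gripper" is the closure, from 0 (fully open) to 1 (shut), set as the call begins (left out, the last holds). The fingers move at their own pace and stop on an object; "newtons" is the grip in N (left out, the last holds). Time passes only in rows, so rows that do not move let the fingers close. It gives the time, the measured TCP pose, the force and the opening at its end, in the units of the state.
- observe(): the state, without advancing time (a new reading comes with each control period).
- snapshot(name): name is "scene" or "top"; returns the picture (420x560x3 uint8, red, green, blue); there is no depth.
- camera_info(name): a dict with "fx", "fy", "cx", "cy" (pixels), "eye" and "attitude" of the camera in the world. Camera axes: x right, y down, z forward; pixel columns grow to the right and rows downward; lengths in m; the calibration is good to about 2 mm. A picture is of the moment at which its call begins. camera_info takes no time and is no camera call.
- job_done(): hands the job in, once; it reports no verdict.
The state is a dict: "time": time; "qpos": joint angles; "qd": joint speeds; "tau": joint torques, N m; "tcp_pos": TCP position; "ee_rot": TCP orientation; "contact_force": force on the tool from outside, world axes, zero at the start; "moment": the same for the moment, N m; "opening": finger opening in m.
Only numpy, scipy, OpenCV 4.12 (cv2) and the standard library are available. Lean on these libraries where they do the work, as an engineer would, in place of code of your own. Each camera call takes 0.05 s, during which the arm holds its last target.

TASK

Put the casting kit away in the wooden caddy: the bar mould in its end bay, the button mould in its middle bay and the large handled pan in the big bay, all standing flat on the caddy floor. Stand the small handled pan upright inside the large one, its handle turned about a quarter turn from the large pan's handle so that both can be taken hold of. The handleless dish, the solid block, the wire spool and the jar do not belong to the kit: leave them where they are.

Things in the scene. Friction and masses are not known exactly. Their poses are not given: they have to be found in the camera images.
- caddy: Low dark wooden caddy fixed to the bench, 228 (x) x 104 (y) mm, origin at the centre of its underside. Floor 4 mm thick; walls 4 mm thick, tops 16 mm above the bench. Three bays in a row along x, each 96 mm wide in y, centred on y = 0: big bay nearest the robot (-x end, 92 mm long, centre x = -64 mm), middle bay (60 mm long, centre x = +16), end bay (60 mm long, centre x = +80).
- large_pan: Large copper pan with handle: round, open, rim 72 mm, base 62 mm in diameter, height 34, wall and floor 3 mm. Origin: centre of the bowl's underside, z up. Handle: straight flat bar along +x, level with the rim, 12 mm wide (y), 7 mm thick (27 to 34 mm above the underside), from the rim to 81 mm from the origin. About 140 g.
- small_pan: Small copper pan with handle: round, open, rim 44 mm, base 36 mm in diameter, height 46, wall and floor 3 mm. Origin: centre of the bowl's underside, z up. Handle: straight flat bar along +x, level with the rim, 12 mm wide (y), 7 mm thick (39 to 46 mm above the underside), from the rim to 67 mm from the origin. Nested, it passes above the large pan's rim and handle. About 90 g.
- bar_mould: Bar mould: grey block 80 (x) x 32 (y) x 32 (z) mm with an oblong hollow 60 x 16 mm, 16 mm deep, open at the top. Origin at the centre of its underside. About 180 g. In the end bay it lies across the caddy, its length along the caddy's y.
- button_mould: Button mould: grey square block 40 x 40 x 32 (z) mm with a round hollow 26 mm in diameter, 16 mm deep, open at the top. Origin at the centre of its underside. About 100 g.
- plain_dish: Look-alike, leave alone: copper dish with the large pan's bowl (rim diameter 72 mm, height 34 mm) but no handle. Loose. Origin at the centre of its underside.
- plain_block: Look-alike, leave alone: solid grey block 80 (x) x 32 (y) x 32 (z) mm, like the bar mould but without a hollow. Loose. Origin at the centre of its underside.
- spool: Bystander: upright white spool of silver wire, 54 mm in diameter, 44 mm high. Loose. Origin at the centre of its underside.
- jar: Bystander: small clear jar with a white cap, 52 mm in diameter, 55 mm high. Loose. Origin at the centre of its underside.
Mind the look-alikes: they are no part of the job. Leave any green or red look-alike of the button_mould alone.

How it is judged (in metres and radians):
At the end, for the whole second after the job is handed in: Large pan, button and bar mould flat on the floors of their bays (anywhere in the bay), small pan upright on the large pan's floor, centres within 15 mm, handle lines crossing at over 0.6 rad; all at rest; dish, block, spool, jar within 15 mm of their start (x of large_pan in the frame of caddy between -0.084 and -0.044 m and y of large_pan in the frame of caddy between -0.02 and 0.02 m and z of large_pan in the frame of caddy between 0 and 0.009 m and angle between each of large_pan, button_mould, bar_mould, small_pan's own z axis and vertical below 0.12 rad and x of button_mould in the frame of caddy between 0 and 0.032 m and y of button_mould in the frame of caddy between -0.03 and 0.03 m and z of button_mould in the frame of caddy between 0 and 0.009 m and x of bar_mould in the frame of caddy between 0.062 and 0.098 m and y of bar_mould in the frame of caddy between -0.02 and 0.02 m and z of bar_mould in the frame of caddy between 0 and 0.009 m and horizontal distance between small_pan and large_pan below 0.015 m and z of small_pan in the frame of large_pan between 0 and 0.008 m and angle between the x axis of small_pan and the x axis of large_pan, either way round above 0.6 rad and linear speed of each of large_pan, small_pan, bar_mould, button_mould below 0.02 m/s and distance of each of plain_dish, plain_block, spool, jar from where it was at the start of the episode below 0.015 m); the robot touches nothing.
It fails at once if a look-alike or bystander was moved more than 15 mm or tipped (distance of any of plain_dish, plain_block, spool, jar from where it was at the start of the episode above 0.015 m or angle between any of plain_dish, plain_block, spool, jar's own z axis and vertical above 0.3 rad).
It also fails if it takes over 109 s, if anything falls off the work surface, if the arm or the gripper's body presses on something with over 40 N, if the wrist force passes 120 N, or if a joint passes its speed limit or range.

## Working session

There is one attempt and no reset: what is moved stays moved. The work goes in short steps, Python scripts to look and compute and a tool call to move; the robot and the scene stay as the last step left them, time stands still between calls to the robot, and variables do not carry over. Pictures are saved under pics/ and viewed, and the job is handed in when it is done.

Besides the shell and the picture viewer there is one more tool, called after ">>>" as a command line: name --argument value ..., lists and objects as JSON in quotes. move_arm: Moves the arm, as the interface text tells. Its arguments: {"type":"object","properties":{"commands":{"type":"array"},"gripper":{"type":"number"},"newtons":{"type":"number"}},"required":["commands"]}

```bash
mkdir -p pics; python3 - <<'E'
from cell import *
import cv2
s=observe()
print({k:s[k] for k in s})
for n in ("scene","top"):
    im=snapshot(n); cv2.imwrite(f"pics/{n}0.png",im[:,:,::-1]); print(n,camera_info(n))
E
```

```text
{'time': 0.0, 'qpos': array([ 6.83660037e+01,  6.67501087e+00,  8.26344360e+01,  7.56960170e-04,
        9.07578858e+01, -2.16503547e+00]), 'qd': array([-0.05286787, -0.03901522,  0.02936827,  0.1018576 , -0.00864464,
        0.00705203]), 'tau': array([-2.86773480e-03, -7.21246004e+01, -6.22601008e+01,  7.78891426e-02,
        2.37466634e-02, -1.64143257e-04]), 'tcp_pos': array([0.22489646, 0.63621762, 0.21790896]), 'ee_rot': array([[-9.42822231e-01,  3.33295728e-01, -4.45539417e-04],
       [ 3.33296021e-01,  9.42821605e-01, -1.08752457e-03],
       [ 5.75968939e-05, -1.17383886e-03, -9.99999309e-01]]), 'contact_force': array([ 0.25080996,  0.30569226, -0.68325192]), 'moment': array([-0.02255879,  0.00827908,  0.03669343]), 'opening': 0.09331291114901094}
scene {'fx': 531.7130354262129, 'fy': 531.7130354262129, 'cx': 284.83834246878854, 'cy': 212.69708195048617, 'eye': array([ 1.23294422, -0.01799653,  1.18344847]), 'attitude': array([[ 3.30655929e-02,  8.61757074e-01, -5.06242444e-01],
       [ 9.99452769e-01, -2.89713030e-02,  1.59632468e-02],
       [-9.10062372e-04, -5.06493247e-01, -8.62243447e-01]])}
top {'fx': 386.03151763375536, 'fy': 386.03151763375536, 'cx': 274.2224532466075, 'cy': 209.97994523074013, 'eye': array([0.45109843, 0.00794126, 0.92012572]), 'attitude': array([[-0.01991168, -0.99470386,  0.10083531],
       [-0.9995358 ,  0.0174788 , -0.02495358],
       [ 0.02305895, -0.10128537, -0.99459015]])}
```

View pics/scene0.png

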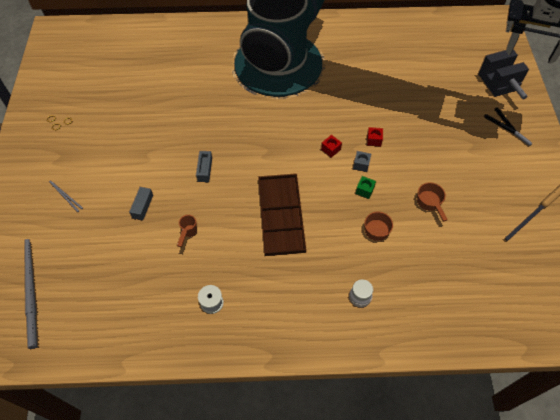

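View pics/top0.png

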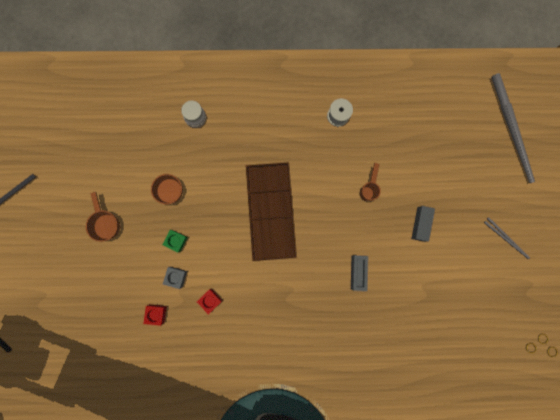

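The pictures show these candidates (top-view pixels):
- **Button mould:** grey at (175,278). The green (175,241) and the reds (154,315) and (209,301) are look-alikes.
- **Bar mould:** hollowed grey at (360,273). The solid block is at (424,224).
- **Large pan:** with handle at (103,226). The dish without a handle is at (168,190).
- **Small pan:** at (370,192).

I'm choosing the grey, hollowed or handled one in each case, and will check close crops.

```bash
python3 - <<'E'
import cv2, numpy as np
im=cv2.imread('pics/top0.png')
def crop(x,y,w=60,h=60,s=4): return cv2.resize(im[y-h//2:y+h//2,x-w//2:x+w//2],None,fx=s,fy=s,interpolation=cv2.INTER_CUBIC)
a=np.hstack([crop(175,278),crop(360,273),crop(424,224)]); b=np.hstack([crop(103,215),crop(168,190),crop(370,182)])
cv2.imwrite('pics/crops0.png',np.vstack([a,b]))
cv2.imwrite('pics/caddy0.png',crop(271,212,90,120,5))
E
```

```text
(no output)
```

View pics/crops0.png

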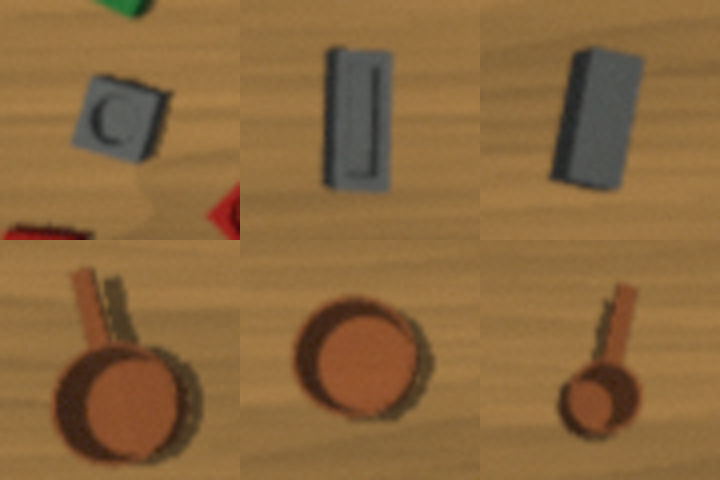

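View pics/caddy0.png

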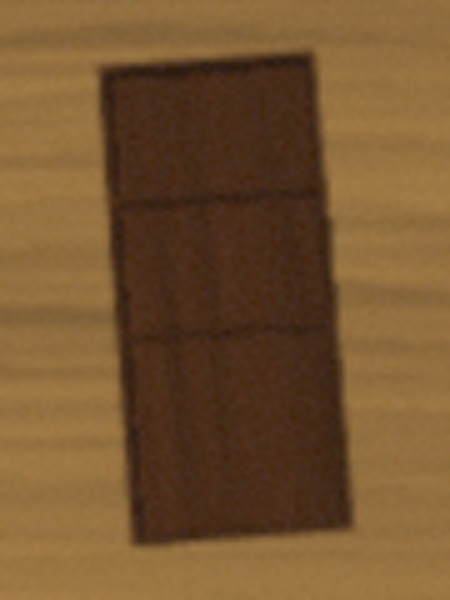

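```bash
cat > h.py <<'E'
import cv2, numpy as np
from cell import *
from scipy.optimize import least_squares
CI={n:camera_info(n) for n in("scene","top")}
def cast(n,px,z):
    c=CI[n]; px=np.atleast_2d(px).astype(float)
    d=np.c_[(px[:,0]-c['cx'])/c['fx'],(px[:,1]-c['cy'])/c['fy'],np.ones(len(px))]@np.array(c['attitude']).T
    e=np.array(c['eye']); return (e+d*((z-e[2])/d[:,2])[:,None])[:,:2]
def proj(n,p):
    c=CI[n]; q=(np.atleast_2d(p)-c['eye'])@np.array(c['attitude']); return np.c_[q[:,0]/q[:,2]*c['fx']+c['cx'],q[:,1]/q[:,2]*c['fy']+c['cy']]
def big(mask):
    n,l,st,_=cv2.connectedComponentsWithStats(mask.astype(np.uint8)); i=1+np.argmax(st[1:,4]); return (l==i).astype(np.uint8)
def sub(im,c,r,s=4):
    x,y=int(c[0])-r,int(c[1])-r; x=max(x,0);y=max(y,0)
    cr=cv2.resize(im[y:y+2*r,x:x+2*r],None,fx=s,fy=s,interpolation=cv2.INTER_CUBIC)
    return cr,lambda u:(np.asarray(u,float)+.5)/s-.5+[x,y]
def cont(m): return max(cv2.findContours(m,cv2.RETR_EXTERNAL,cv2.CHAIN_APPROX_NONE)[0],key=len)[:,0]
def rect(n,mask,tr,z):
    p=cast(n,tr(cont(mask)),z)
    (c,wh,a)=cv2.minAreaRect((p*1e3).astype(np.float32)); 
    if wh[0]<wh[1]: wh=wh[::-1]; a+=90
    a=(a+90)%180-90
    return np.round(c,1),np.round(wh,1),round(a,1)
def circ(n,mask,tr,z,R,handle=True):
    p=cast(n,tr(cont(mask)),z)
    e=np.array(CI[n]['eye'])[:2]; c=p.mean(0)
    for _ in range(6):
        d=p-c; r=np.hypot(*d.T); v=(c-e)/np.linalg.norm(c-e)
        s=(d@v>-0.2*R)&(abs(r-R)<.006)
        c=least_squares(lambda x:np.hypot(*(p[s]-x).T)-R,c,loss='soft_l1',f_scale=.001).x
    d=p-c; r=np.hypot(*d.T); h=r>R+.012
    out=[np.round(c*1e3,1),int(s.sum()),round(1e3*np.std(r[s]-R),2)]
    if handle and h.sum()>5:
        m=d[h].mean(0); out+=[round(float(np.degrees(np.arctan2(m[1],m[0]))),1),round(r.max()*1e3,1)]
    return out
E
cat > m0.py <<'E'
from h import *
T=cv2.imread('pics/top0.png');S=cv2.imread('pics/scene0.png')
dbg=[]
def grey(cr,thr):
    h=cv2.cvtColor(cr,cv2.COLOR_BGR2HSV); return (h[...,1]<75)&(h[...,2]>thr)
def cop(cr):
    b,g,r=[cr[...,i].astype(float) for i in range(3)]
    h=cv2.cvtColor(cr,cv2.COLOR_BGR2HSV).astype(float)
    return (r>g*1.5)&(h[...,0]<13)&(h[...,1]>120)
for nm,n,im,c in [('button','top',T,(175,278)),('bar','top',T,(360,273)),('block','top',T,(424,224)),('button','scene',S,(362,160)),('bar','scene',S,(204,166)),('block','scene',S,(141,204))]:
    cr,tr=sub(im,c,26)
    for thr in (55,65,75):
        m=big(cv2.morphologyEx(grey(cr,thr).astype(np.uint8),cv2.MORPH_OPEN,np.ones((7,7))))
        print(nm,n,thr,*rect(n,m,tr,.032))
for nm,n,im,c,z,R in [('large','top',T,(103,215),.034,.036),('dish','top',T,(168,190),.034,.036),('small','top',T,(371,182),.046,.022),('large','scene',S,(431,200),.034,.036),('dish','scene',S,(377,227),.034,.036),('small','scene',S,(186,234),.046,.022)]:
    cr,tr=sub(im,c,30); m=big(cop(cr)); print(nm,n,*circ(n,m,tr,z,R))
    v=cr.copy(); cv2.drawContours(v,[cont(m)[:,None]],-1,(0,255,0),1); dbg.append(v)
for n,im,c in (('top',T,(271,212)),('scene',S,(282,214))):
    cr,tr=sub(im,c,56); g=cv2.cvtColor(cr,cv2.COLOR_BGR2GRAY); 
    for t in (70,85):
        m=big(g<t); print('caddy',n,*rect(n,m,tr,.016))
    print('corners',np.round(cv2.boxPoints(cv2.minAreaRect((cast(n,tr(cont(m)),.016)*1e3).astype(np.float32)))).tolist())
cv2.imwrite('pics/dbg.png',np.vstack([np.hstack(dbg[:3]),np.hstack(dbg[3:])]))
E
python3 m0.py
```

```text
button top 55 [392.6 216. ] [42.1 41. ] -16.7
button top 65 [392.3 216.4] [41.4 40.4] -16.7
button top 75 [392.1 216.8] [40.8 39.8] -16.7
bar top 55 [ 393.5 -207.5] [79.2 32.6] -3.5
bar top 65 [ 393.5 -208. ] [79.1 31.9] -4.0
bar top 75 [ 393.4 -208.5] [79.2 30.9] -3.8
block top 55 [ 503.5 -363.8] [80.8 32.2] -14.0
block top 65 [ 503.7 -364.2] [80.4 31.1] -14.6
block top 75 [ 504.2 -365.1] [79.  29.9] -14.2
button scene 55 [393.8 215.7] [40.7 39.1] -16.5
button scene 65 [393.1 215.8] [39.2 38.9] 74.0
button scene 75 [402.3 213.1] [38.3 17.7] 74.7
bar scene 55 [ 396.1 -208.2] [79.8 32.8] -4.3
bar scene 65 [ 395.6 -208.7] [78.9 32.3] -4.9
bar scene 75 [ 404.3 -209.7] [58.8 30.4] -4.4
block scene 55 [ 507.7 -364.3] [79.1 31.6] -14.4
block scene 65 [ 507.1 -364.6] [78.2 30.8] -14.4
block scene 75 [ 506.6 -365. ] [77.3 29.7] -14.4
large top [512.7 378. ] 238 1.83 17.2 79.4
dish top [592.7 232.3] 238 1.61
small top [ 584.7 -234.5] 179 3.07 -17.7 62.5
large scene [515.8 378.7] 164 0.84 7.0 80.4
dish scene [598.1 233.2] 171 0.9
small scene [ 584.3 -237.6] 106 0.84 -5.5 67.2
caddy top [541.4  -6.2] [226.1 104.4] 3.3
caddy top [541.5  -6.3] [228.3 106.3] 3.4
corners [[424.0, 40.0], [431.0, -66.0], [659.0, -53.0], [652.0, 54.0]]
caddy scene [547.5  -7.1] [234.8 104.4] 3.5
caddy scene [547.4  -7. ] [236.3 106.3] 3.7
corners [[426.0, 38.0], [433.0, -68.0], [669.0, -52.0], [662.0, 54.0]]
```

```bash
ls pics
```

```text
caddy0.png
crops0.png
dbg.png
scene0.png
top0.png
```

View pics/dbg.png

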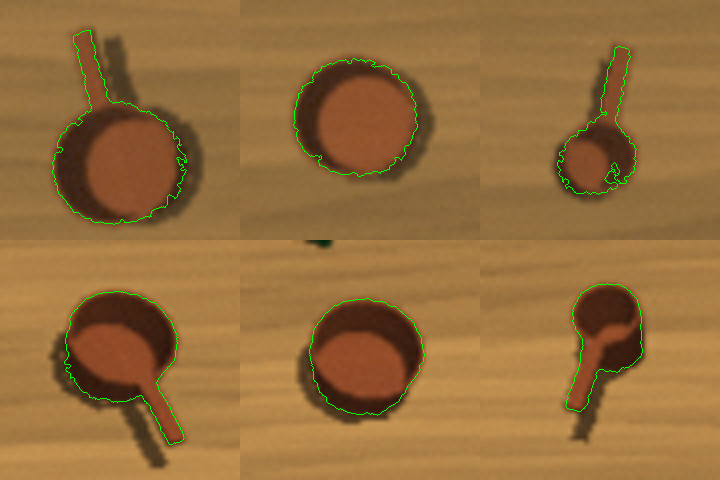

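```bash
cat > m1.py <<'E'
from h import *
exec(open('m0.py').read().split("for nm,n,im,c in [('button'")[0].replace("from h import *",""))
for nm,n,im,c,z,R,L in [('large','top',T,(103,215),.034,.036,.081),('small','top',T,(371,182),.046,.022,.067),('large','scene',S,(431,200),.034,.036,.081),('small','scene',S,(186,234),.046,.022,.067)]:
    cr,tr=sub(im,c,30); m=big(cop(cr)); c0=circ(n,m,tr,z,R)[0]/1e3
    # narrow part of mask = mask minus opening with kernel wider than the handle
    k=cv2.getStructuringElement(cv2.MORPH_ELLIPSE,(29,29)) 
    hd=big(m&~cv2.dilate(cv2.morphologyEx(m,cv2.MORPH_OPEN,k),np.ones((9,9))))
    ys,xs=np.nonzero(hd); p=cast(n,tr(np.c_[xs,ys]),z)
    vx,vy,x0,y0=cv2.fitLine((p*1e3).astype(np.float32),cv2.DIST_L2,0,.01,.01).ravel()
    u=np.array([vx,vy]); 
    if u@(p.mean(0)-c0)<0:u=-u
    w=np.array([-u[1],u[0]]); t=(p*1e3-[x0,y0])@u; tip=np.array([x0,y0])+u*np.percentile(t,99)
    print(nm,n,'ang',np.degrees(np.arctan2(u[1],u[0])).round(1),'width',np.round(np.ptp((p*1e3-[x0,y0])@w),1),'len',np.ptp(t).round(1),'tip',tip.round(1),'c from tip',(tip-u*L*1e3).round(1),'circle c',(c0*1e3).round(1), 'hand mid',(tip-u*15).round(1))
E
python3 m1.py
```

```text
large top ang -4.8 width 42.0 len 109.5 tip [586.7 393.7] c from tip [506.  400.5] circle c [512.7 378. ] hand mid [571.7 395. ]
small top ang -0.3 width 33.2 len 80.1 tip [ 643.1 -246.9] c from tip [ 576.1 -246.5] circle c [ 584.7 -234.5] hand mid [ 628.1 -246.8]
large scene ang 13.2 width 14.2 len 36.9 tip [592.9 400. ] c from tip [514.  381.5] circle c [515.8 378.7] hand mid [578.2 396.6]
small scene ang -13.0 width 13.8 len 28.1 tip [ 649.1 -253. ] c from tip [ 583.8 -237.9] circle c [ 584.3 -237.6] hand mid [ 634.5 -249.6]
```

```bash
python3 - <<'E'
from h import *
f=lambda x,y,c:((x+.5)/4-.5+c[0]-30,(y+.5)/4-.5+c[1]-30)
for c,a,z in (((103,215),[(82,32),(98,100)],.034),((371,182),[(622,48),(610,114)],.046)):
    a=[(x-480 if x>400 else x,y) for x,y in a]
    p=cast('top',[f(*q,c) for q in a],z)*1e3; d=p[0]-p[1]
    print(p.round(1),np.degrees(np.arctan2(d[1],d[0])).round(1))
E
```

```text
[[588.2 400.3]
 [548.9 390.2]] 14.4
[[ 643.6 -252.5]
 [ 605.  -243.7]] -12.8
```

```bash
cat > plan.py <<'E'
import sys, numpy as np
from cell import observe
s=observe(); p=np.array(s['tcp_pos'])*1e3; R=np.array(s['ee_rot'])
phi=np.degrees(np.arctan2(R[1,1],R[0,1]))
print('t',round(s['time'],2),'tcp',p.round(1),'phi',round(phi,1),'tilt',np.round(np.degrees([R[0,2],R[1,2]]),2),'open',round(s['opening']*1e3,1),'F',np.round(s['contact_force'],1),'q6',round(s['qpos'][5]),'q1',round(s['qpos'][0]))
for a in sys.argv[1:]:
    x,y,z,f=map(float,a.split(','))
    d=f-phi; f=np.radians(f); Y=np.array([np.cos(f),np.sin(f)]); X=np.array([-Y[1],Y[0]]); X=-X if False else X
    # z down: x = y cross z
    X=np.cross([*Y,0],[0,0,-1])[:2]
    v=np.array([x-p[0],y-p[1]]); L=np.hypot(*v)
    print(f'turn tool z {-np.radians(d):.3f} rad ({abs(np.radians(d))/.12:.1f} rows); then x {v@X/10:.2f} y {v@Y/10:.2f} cm ({L/40:.1f} rows); z {(p[2]-z)/10:.2f} cm')
E
python3 plan.py 570.5,394.5,14.5,104
```

```text
t 0.1 tcp [224.9 636.3 218. ] phi 70.5 tilt [-0.02 -0.05] open 92.8 F [ 0.5  0.4 -0.6] q6 -2 q1 68
turn tool z -0.584 rad (4.9 rows); then x -27.68 y -31.82 cm (10.5 rows); z 20.35 cm
```

>>> move_arm --commands '[[[0, 0, 0], [0, 0, -0.117]], [[0, 0, 0], [0, 0, -0.117]], [[0, 0, 0], [0, 0, -0.117]], [[0, 0, 0], [0, 0, -0.117]], [[0, 0, 0], [0, 0, -0.117]], [[-2.3, -2.65, 0], [0, 0, 0]], [[-2.3, -2.65, 0], [0, 0, 0]], [[-2.3, -2.65, 0], [0, 0, 0]], [[-2.3, -2.65, 0], [0, 0, 0]], [[-2.3, -2.65, 0], [0, 0, 0]], [[-2.3, -2.65, 0], [0, 0, 0]], [[-2.3, -2.65, 0], [0, 0, 0]]]' --gripper 0.3 --newtons 40

```text
time: 1.1
tcp_pos: [0.4273, 0.4942, 0.2183]
ee_rot: [[-0.97, -0.243, -0.0], [-0.243, 0.97, -0.0], [0.0, -0.0, -1.0]]
contact_force: [-0.0, -0.2, -0.1]
opening: 0.0648
```

>>> move_arm --commands '[[[-2.3, -2.65, 1], [0, 0, 0]], [[-2.3, -2.65, 2], [0, 0, 0]], [[-2.3, -2.65, 2], [0, 0, 0]], [[-2.3, -2.65, 2], [0, 0, 0]], [[-2.3, -2.65, 2], [0, 0, 0]], [[0, 0, 1], [0, 0, 0]], [[0, 0, 0], [0, 0, 0]], [[0, 0, 0], [0, 0, 0]]]'

```text
time: 1.77
tcp_pos: [0.5695, 0.3949, 0.1182]
ee_rot: [[-0.97, -0.242, -0.001], [-0.242, 0.97, -0.001], [0.001, -0.0, -1.0]]
contact_force: [0.0, -0.6, 0.7]
opening: 0.0649
```

```bash
python3 plan.py 570.5,394.5,14.5,104
```

```text
t 1.77 tcp [569.5 394.9 118.2] phi 104.0 tilt [-0.07 -0.03] open 64.9 F [ 0.  -0.6  0.7] q6 -71 q1 33
turn tool z 0.001 rad (0.0 rows); then x -0.09 y -0.06 cm (0.0 rows); z 10.37 cm
```

>>> move_arm --commands '[[[0, 0, 2], [0, 0, 0]], [[0, 0, 2], [0, 0, 0]], [[0, 0, 2], [0, 0, 0]], [[0, 0, 2], [0, 0, 0]], [[0, 0, 1.5], [0, 0, 0]], [[0, 0, 0.8], [0, 0, 0]], [[0, 0, 0], [0, 0, 0]], [[0, 0, 0], [0, 0, 0]]]'

```text
time: 2.43
tcp_pos: [0.57, 0.3955, 0.0166]
ee_rot: [[-0.97, -0.243, 0.001], [-0.243, 0.97, 0.0], [-0.001, 0.0, -1.0]]
contact_force: [-1.0, 0.8, -0.4]
opening: 0.065
```

```bash
cat > snap.py <<'E'
import sys; from h import *
n,name,x,y,r=sys.argv[1],sys.argv[2],*map(int,sys.argv[3:6])
im=snapshot(n)[:,:,::-1].copy(); cv2.imwrite(f'pics/{name}_full.png',im); y0,x0=max(y-r,0),max(x-r,0)
cv2.imwrite(f'pics/{name}.png',cv2.resize(im[y0:y+r,x0:x+r],(560,560) if 1 else 0,interpolation=cv2.INTER_CUBIC)); print(x0,y0,2*r/560)
E
python3 plan.py; python3 snap.py scene a1 440 195 50
```

```text
t 2.43 tcp [570.  395.5  16.6] phi 104.1 tilt [0.03 0.02] open 65.0 F [-1.   0.8 -0.4] q6 -71 q1 33
390 145 0.17857142857142858
```

View pics/a1.png

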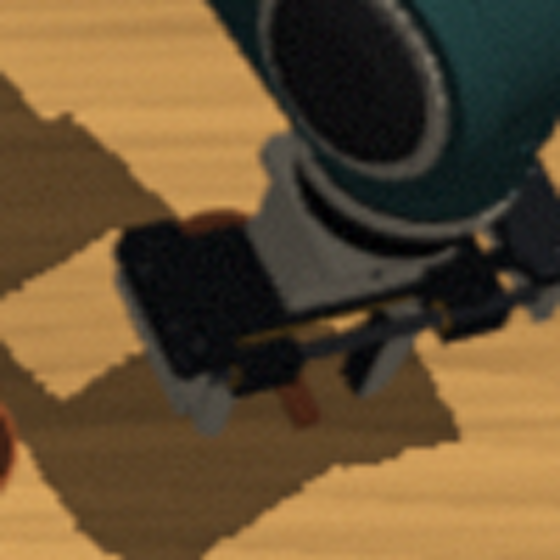

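The handle tip (crop 300,420) lies midway between the two finger tips (210,410 and 370,380). Next I close the gripper and lift.

>>> move_arm --commands '[[[0, 0, 0], [0, 0, 0]], [[0, 0, 0], [0, 0, 0]], [[0, 0, 0], [0, 0, 0]], [[0, 0, 0], [0, 0, 0]], [[0, 0, 0], [0, 0, 0]], [[0, 0, 0], [0, 0, 0]], [[0, 0, 0], [0, 0, 0]], [[0, 0, 0], [0, 0, 0]], [[0, 0, -0.3], [0, 0, 0]], [[0, 0, -0.7], [0, 0, 0]], [[0, 0, -1], [0, 0, 0]], [[0, 0, -1], [0, 0, 0]]]' --gripper 1 --newtons 55

```text
time: 3.48
tcp_pos: [0.57, 0.3949, 0.0468]
ee_rot: [[-0.97, -0.243, 0.0], [-0.243, 0.97, 0.0], [-0.0, 0.0, -1.0]]
contact_force: [0.2, -0.4, -0.9]
opening: 0.0112
```

>>> move_arm --commands '[[[0, 0, -1.5], [0, 0, 0]], [[0, 0, -1.5], [0, 0, 0]], [[0, 0, -1.5], [0, 0, 0]], [[0, 0, -1.5], [0, 0, 0]], [[0, 0, -1], [0, 0, 0]], [[0, 0, 0], [0, 0, 0]]]'

```text
time: 3.98
tcp_pos: [0.5708, 0.3955, 0.1191]
ee_rot: [[-0.97, -0.243, 0.003], [-0.243, 0.97, 0.002], [-0.004, 0.001, -1.0]]
contact_force: [0.3, 0.5, -0.9]
opening: 0.0111
```

```bash
python3 plan.py; python3 snap.py scene a2 440 195 50;python3 snap.py top a3 110 215 50
```

```text
t 3.98 tcp [570.8 395.5 119.1] phi 104.0 tilt [0.19 0.12] open 11.1 F [ 0.3  0.5 -0.9] q6 -71 q1 33
390 145 0.17857142857142858
60 165 0.17857142857142858
```

View pics/a2.png

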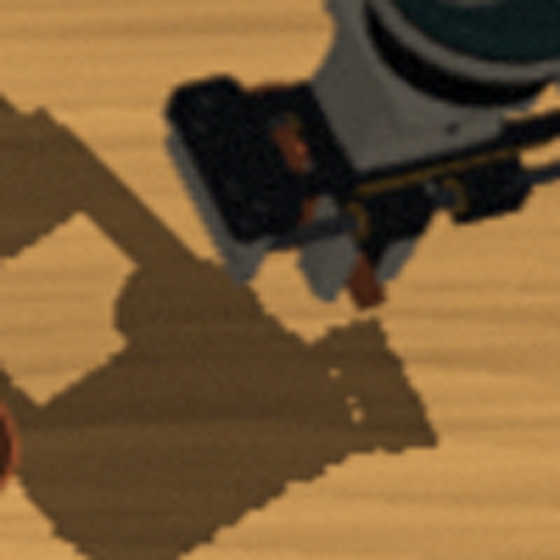

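View pics/a3.png

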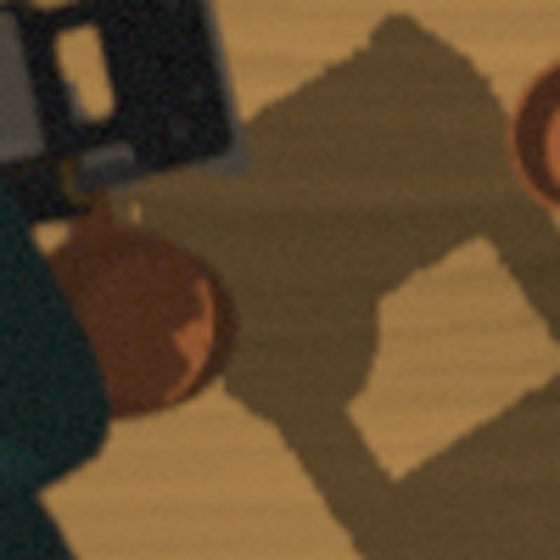

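>>> move_arm --commands '[[[0, 0, -0.2], [0, 0, 0.117]], [[0, 0, -0.2], [0, 0, 0.117]], [[0, 0, 0], [0, 0, 0.117]], [[0, 0, 0], [0, 0, 0.117]], [[0, 0, 0], [0, 0, 0.117]], [[0, 0, 0], [0, 0, 0.117]], [[0, 0, 0], [0, 0, 0.117]], [[0, 0, 0], [0, 0, 0.117]], [[0, 0, 0], [0, 0, 0.117]], [[0, 0, 0], [0, 0, 0.117]], [[0, 0, 0], [0, 0, 0.117]], [[0, 0, 0], [0, 0, 0.117]]]'

```text
time: 5.08
tcp_pos: [0.5695, 0.3946, 0.1181]
ee_rot: [[-0.395, 0.919, -0.002], [0.919, 0.395, -0.001], [-0.0, -0.002, -1.0]]
contact_force: [0.5, 0.1, -1.1]
opening: 0.0109
```

>>> move_arm --commands '[[[0, 0, 0], [0, 0, 0.117]], [[0, 0, 0], [0, 0, 0.117]], [[0, 0, 0], [0, 0, 0.117]], [[0, 0, 0], [0, 0, 0]], [[0, 0, 0], [0, 0, 0]]]'

```text
time: 5.5
tcp_pos: [0.5696, 0.3947, 0.1186]
ee_rot: [[-0.065, 0.998, -0.001], [0.998, 0.065, -0.001], [-0.001, -0.001, -1.0]]
contact_force: [-0.1, 0.3, -1.0]
opening: 0.0115
```

```bash
python3 plan.py 482.7,-70,18.5,3.5
```

```text
t 5.5 tcp [569.6 394.7 118.6] phi 3.7 tilt [-0.08 -0.05] open 11.5 F [-0.1  0.3 -1. ] q6 29 q1 33
turn tool z 0.004 rad (0.0 rows); then x -45.85 y -11.51 cm (11.8 rows); z 10.01 cm
```

>>> move_arm --commands '[[[-2, -0.5, 0], [0, 0, 0]], [[-3.5, -0.9, 0], [0, 0, 0]], [[-3.5, -0.9, 0], [0, 0, 0]], [[-3.5, -0.9, 0], [0, 0, 0]], [[-3.5, -0.9, 0], [0, 0, 0]], [[-3.5, -0.9, 0], [0, 0, 0]], [[-3.5, -0.9, 0], [0, 0, 0]], [[-3.5, -0.9, 0], [0, 0, 0]], [[-3.5, -0.9, 0], [0, 0, 0]], [[-3.5, -0.9, 0], [0, 0, 0]], [[-3.5, -0.9, 0], [0, 0, 0]], [[-3.5, -0.9, 0], [0, 0, 0]]]'

```text
time: 6.5
tcp_pos: [0.49, -0.0172, 0.1194]
ee_rot: [[-0.066, 0.998, -0.0], [0.998, 0.066, -0.0], [-0.0, -0.0, -1.0]]
contact_force: [1.0, 0.6, -1.1]
opening: 0.0112
```

>>> move_arm --commands '[[[-3.2, -0.7, 0], [0, 0, 0]], [[-2, -0.4, 0], [0, 0, 0]], [[0, 0, 0], [0, 0, 0]], [[0, 0, 0], [0, 0, 0]]]'

```text
time: 6.83
tcp_pos: [0.4827, -0.069, 0.1194]
ee_rot: [[-0.062, 0.998, -0.0], [0.998, 0.062, 0.0], [0.0, -0.0, -1.0]]
contact_force: [0.5, 0.1, -1.8]
opening: 0.0112
```

```bash
python3 plan.py 482.7,-70,18.5,3.5;  python3 snap.py scene b2 280 205 70;python3 snap.py top b3 270 220 70
```

```text
t 6.83 tcp [482.7 -69.  119.4] phi 3.6 tilt [-0.01  0.01] open 11.2 F [ 0.5  0.1 -1.8] q6 -15 q1 -11
turn tool z 0.001 rad (0.0 rows); then x -0.10 y -0.01 cm (0.0 rows); z 10.09 cm
210 135 0.25
200 150 0.25
```

View pics/b2.png

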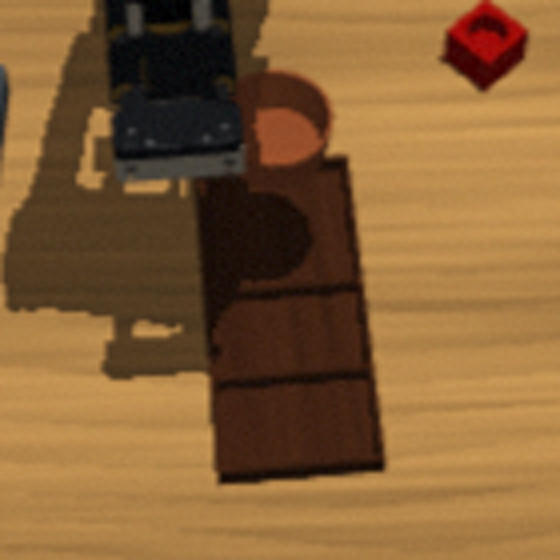

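View pics/b3.png

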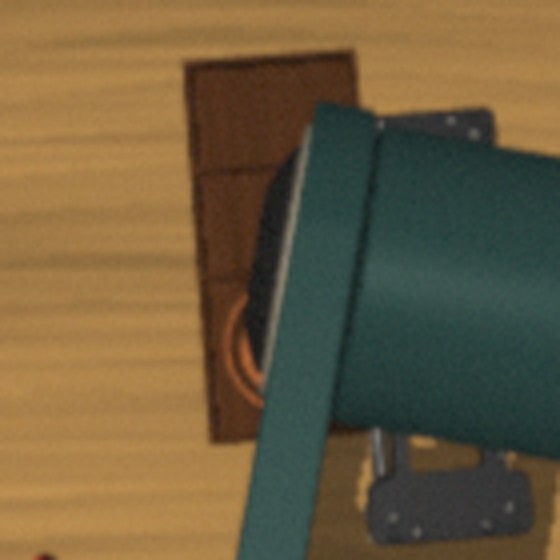

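```bash
python3 - <<'E'
from h import *
f=lambda x,y:((x+.5)*.25-.5+210,(y+.5)*.25-.5+135)
print((cast('scene',[f(331,114),f(280,71)],.1372)*1e3).round(1))
g=lambda x,y:((x+.5)*.25-.5+200,(y+.5)*.25-.5+150)
print((cast('top',[g(222,340)],.1372)*1e3).round(1))
# bay corners
print((cast('scene',[f(350,157),f(363,287)],.016)*1e3).round(1),(cast('top',[g(211,443),g(202,280)],.016)*1e3).round(1))
E
```

```text
[[480.6  24.1]
 [447.3  -5.7]]
[[481.   27.9]]
[[428.9  40.2]
 [530.1  44.1]] [[426.1  38.3]
 [521.   42.2]]
```

>>> move_arm --commands '[[[0, 0, 1.5], [0, 0, 0]], [[0, 0, 2], [0, 0, 0]], [[0, 0, 2], [0, 0, 0]], [[0, 0, 2], [0, 0, 0]], [[0, 0, 1], [0, 0, 0]], [[0, 0, 0.5], [0, 0, 0]], [[0, 0, 0.3], [0, 0, 0]], [[0, 0, 0.3], [0, 0, 0]], [[0, 0, 0], [0, 0, 0]], [[0, 0, 0], [0, 0, 0]]]'

```text
time: 7.77
tcp_pos: [0.4834, -0.0682, 0.0244]
ee_rot: [[-0.061, 0.998, 0.001], [0.998, 0.061, -0.0], [-0.0, 0.001, -1.0]]
contact_force: [0.2, -0.2, -1.4]
opening: 0.011
```

```bash
python3 plan.py 482.7,-70,20.6,3.5;  python3 snap.py scene b4 280 205 70
```

```text
t 7.77 tcp [483.4 -68.2  24.4] phi 3.5 tilt [ 0.05 -0.01] open 11.0 F [ 0.2 -0.2 -1.4] q6 -15 q1 -11
turn tool z 0.000 rad (0.0 rows); then x -0.17 y -0.08 cm (0.0 rows); z 0.38 cm
210 135 0.25
```

View pics/b4.png

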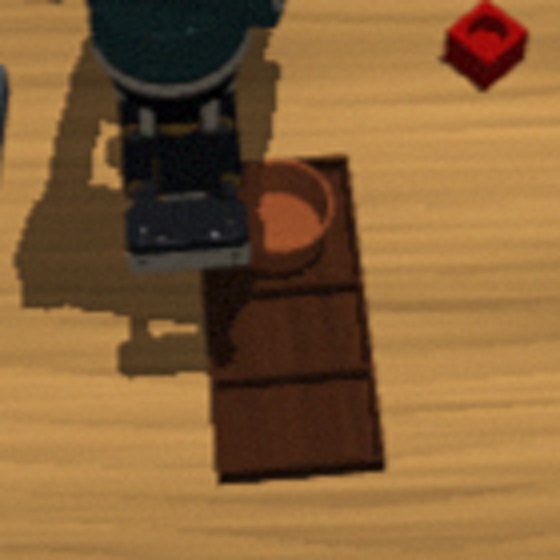

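The pan is in the big bay, with its rim around crop (285,215). I'll lower it to contact.

>>> move_arm --commands '[[[0, 0, 0.2], [0, 0, 0]], [[0, 0, 0.2], [0, 0, 0]], [[0, 0, 0.1], [0, 0, 0]], [[0, 0, 0], [0, 0, 0]], [[0, 0, 0], [0, 0, 0]]]'

```text
time: 8.23
tcp_pos: [0.4837, -0.0689, 0.0199]
ee_rot: [[-0.061, 0.998, 0.002], [0.998, 0.061, -0.001], [-0.001, 0.002, -1.0]]
contact_force: [-2.6, -5.1, 9.9]
opening: 0.011
```

```bash
python3 plan.py
```

```text
t 8.23 tcp [483.7 -68.9  19.9] phi 3.5 tilt [ 0.1  -0.07] open 11.0 F [-2.6 -5.1  9.9] q6 -15 q1 -11
```

>>> move_arm --commands '[[[0, 0, -0.1], [0, 0, 0]], [[0, 0, 0], [0, 0, 0]], [[0, 0, 0], [0, 0, 0]], [[0, 0, 0], [0, 0, 0]], [[0, 0, 0], [0, 0, 0]], [[0, 0, -1], [0, 0, 0]], [[0, 0, -2], [0, 0, 0]], [[0, 0, -3], [0, 0, 0]], [[0, 0, -3], [0, 0, 0]], [[0, 0, -2], [0, 0, 0]], [[0, 0, 0], [0, 0, 0]]]' --gripper 0.5

```text
time: 9.15
tcp_pos: [0.4846, -0.0685, 0.1351]
ee_rot: [[-0.061, 0.998, 0.006], [0.998, 0.061, -0.001], [-0.002, 0.006, -1.0]]
contact_force: [0.3, -0.6, -0.5]
opening: 0.0465
```

```bash
python3 - <<'E'
from h import *
T=cv2.imread('pics/top0.png'); S=cv2.imread('pics/scene0.png')
for nm,pt,ps in (('green',(175,241),(366,187)),('red1',(154,315),(375,136)),('red2',(209,301),(331,146))):
    for n,im,c in (('top',T,pt),('scene',S,ps)):
        cr,tr=sub(im,c,16); h=cv2.cvtColor(cr,cv2.COLOR_BGR2HSV); m=big((h[...,1]>150)&((h[...,2]>110) if nm!='green' else (h[...,0]>40)))
        print(nm,n,*rect(n,m,tr,.032))
E
python3 plan.py 393,216,12,73.3 393,216,12,-16.7
```

```text
green top [475.1 213.5] [41.4 37.5] 63.2
green scene [486.2 213.3] [58.9 40.7] -25.6
red1 top [310.6 260.1] [49.2 48.2] 83.5
red1 scene [316.  258.7] [111.9  88.6] -5.9
red2 top [337.  138.4] [46. 45.] 41.8
red2 scene [352.7 136.5] [79.5 67.9] -37.3
t 9.15 tcp [484.6 -68.5 135.1] phi 3.5 tilt [ 0.36 -0.07] open 46.5 F [ 0.3 -0.6 -0.5] q6 -15 q1 -11
turn tool z -1.218 rad (10.2 rows); then x 16.95 y 24.62 cm (7.5 rows); z 12.31 cm
turn tool z 0.353 rad (2.9 rows); then x 24.62 y -16.95 cm (7.5 rows); z 12.31 cm
```

>>> move_arm --commands '[[[0, 0, 0], [0, 0, -0.122]], [[0, 0, 0], [0, 0, -0.122]], [[0, 0, 0], [0, 0, -0.122]], [[0, 0, 0], [0, 0, -0.122]], [[0, 0, 0], [0, 0, -0.122]], [[0, 0, 0], [0, 0, -0.122]], [[0, 0, 0], [0, 0, -0.122]], [[0, 0, 0], [0, 0, -0.122]], [[0, 0, 0], [0, 0, -0.122]], [[0, 0, 0], [0, 0, -0.122]]]' --gripper 0.3

```text
time: 9.98
tcp_pos: [0.4828, -0.0682, 0.1297]
ee_rot: [[-0.96, 0.28, -0.0], [0.28, 0.96, 0.0], [0.0, 0.0, -1.0]]
contact_force: [-0.7, -0.2, 0.6]
opening: 0.0648
```

>>> move_arm --commands '[[[1.9, 2.7, 0], [0, 0, 0]], [[1.9, 2.7, 0], [0, 0, 0]], [[1.9, 2.7, 0], [0, 0, 0]], [[1.9, 2.7, 0], [0, 0, 0]], [[1.9, 2.7, 0], [0, 0, 0]], [[1.9, 2.7, 0], [0, 0, 0]], [[1.9, 2.7, 0], [0, 0, 0]], [[1.9, 2.7, 0], [0, 0, 0]], [[1.7, 3, 0], [0, 0, 0]], [[0, 0, 0], [0, 0, 0]], [[0, 0, 0], [0, 0, 0]]]'

```text
time: 10.9
tcp_pos: [0.3907, 0.217, 0.1297]
ee_rot: [[-0.959, 0.283, -0.0], [0.283, 0.959, -0.0], [0.0, -0.0, -1.0]]
contact_force: [1.4, -0.3, -0.3]
opening: 0.065
```

```bash
python3 plan.py 393,216,12.5,73.3;  python3 snap.py scene c1 280 205 70;  python3 snap.py top c2 270 220 70
```

```text
t 10.9 tcp [390.7 217.  129.7] phi 73.6 tilt [-0.02 -0.01] open 65.0 F [ 1.4 -0.3 -0.3] q6 -48 q1 26
turn tool z 0.005 rad (0.0 rows); then x -0.25 y -0.03 cm (0.1 rows); z 11.72 cm
210 135 0.25
200 150 0.25
```

View pics/c1.png

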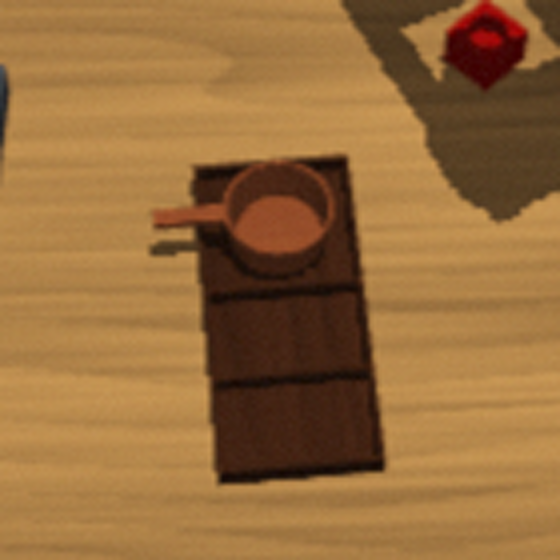

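View pics/c2.png

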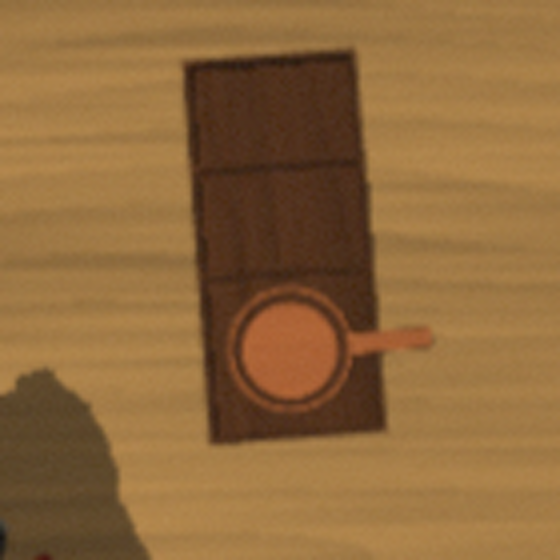

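The large pan stands flat in the big bay (top crop, rim centre 291,349; handle to the right). Next is the button mould.

>>> move_arm --commands '[[[-0.25, 0, 1.5], [0, 0, 0]], [[0, 0, 2.5], [0, 0, 0]], [[0, 0, 2.5], [0, 0, 0]], [[0, 0, 2], [0, 0, 0]], [[0, 0, 1.5], [0, 0, 0]], [[0, 0, 1.2], [0, 0, 0]], [[0, 0, 0.5], [0, 0, 0]], [[0, 0, 0], [0, 0, 0]], [[0, 0, 0], [0, 0, 0]]]'

```text
time: 11.75
tcp_pos: [0.3942, 0.2149, 0.0133]
ee_rot: [[-0.958, 0.286, 0.0], [0.286, 0.958, 0.0], [-0.0, 0.0, -1.0]]
contact_force: [0.1, -0.1, 1.0]
opening: 0.065
```

```bash
python3 plan.py 393,216,12.5,73.3
```

```text
t 11.75 tcp [394.2 214.9  13.3] phi 73.4 tilt [0.02 0.01] open 65.0 F [ 0.1 -0.1  1. ] q6 -48 q1 25
turn tool z 0.001 rad (0.0 rows); then x 0.15 y 0.08 cm (0.0 rows); z 0.08 cm
```

>>> move_arm --commands '[[[0, 0, 0], [0, 0, 0]], [[0, 0, 0], [0, 0, 0]], [[0, 0, 0], [0, 0, 0]], [[0, 0, 0], [0, 0, 0]], [[0, 0, 0], [0, 0, 0]], [[0, 0, 0], [0, 0, 0]], [[0, 0, 0], [0, 0, 0]], [[0, 0, -0.5], [0, 0, 0]], [[0, 0, -1], [0, 0, 0]], [[0, 0, -1.5], [0, 0, 0]], [[0, 0, -1.5], [0, 0, 0]]]' --gripper 1 --newtons 40

```text
time: 12.67
tcp_pos: [0.3935, 0.2149, 0.0586]
ee_rot: [[-0.958, 0.286, -0.001], [0.286, 0.958, -0.0], [0.001, -0.001, -1.0]]
contact_force: [0.8, -0.7, -1.6]
opening: 0.0397
```

>>> move_arm --commands '[[[0, 0, -2], [0, 0, 0]], [[0, 0, -2], [0, 0, 0]], [[0, 0, -1], [0, 0, 0]], [[0, 0, 0], [0, 0, -0.117]], [[0, 0, 0], [0, 0, -0.117]], [[0, 0, 0], [0, 0, -0.117]], [[0, 0, 0], [0, 0, 0]], [[0, 0, 0], [0, 0, 0]]]'

```text
time: 13.33
tcp_pos: [0.3936, 0.215, 0.1076]
ee_rot: [[-0.998, -0.057, -0.0], [-0.057, 0.998, -0.0], [0.0, -0.0, -1.0]]
contact_force: [0.3, 0.2, -1.0]
opening: 0.0396
```

```bash
python3 plan.py 558.9,-5.8,18,93.5;  python3 snap.py scene d1 350 160 60;  python3 snap.py top d2 190 270 60
```

```text
t 13.33 tcp [393.6 215.  107.6] phi 93.3 tilt [-0.01 -0.  ] open 39.6 F [ 0.3  0.2 -1. ] q6 -68 q1 25
turn tool z -0.004 rad (0.0 rows); then x -15.15 y -23.05 cm (6.9 rows); z 8.96 cm
290 100 0.21428571428571427
130 210 0.21428571428571427
```

View pics/d1.png

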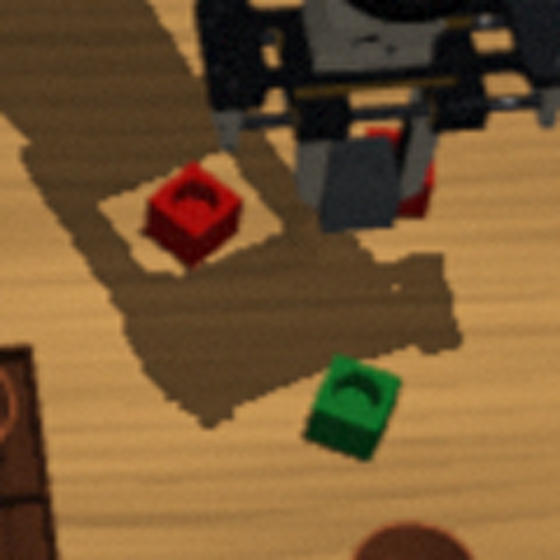

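>>> move_arm --commands '[[[-1.5, -2.3, 0], [0, 0, 0]], [[-1.5, -2.3, 0], [0, 0, 0]], [[-1.5, -2.3, 0], [0, 0, 0]], [[-1.5, -2.3, 0], [0, 0, 0]], [[-1.5, -2.3, 0], [0, 0, 0]], [[-1.5, -2.3, 0], [0, 0, 0]], [[-1.5, -2.3, 0], [0, 0, 0]], [[-1.5, -2.3, 0], [0, 0, 0]], [[-1.5, -2.3, 0], [0, 0, 0]], [[-1.6, -2.3, 0], [0, 0, 0]], [[0, 0, 0], [0, 0, 0]], [[0, 0, 0], [0, 0, 0]]]'

```text
time: 14.43
tcp_pos: [0.5588, -0.0061, 0.1072]
ee_rot: [[-0.998, -0.057, -0.001], [-0.057, 0.998, 0.0], [0.001, 0.0, -1.0]]
contact_force: [0.5, -0.1, -1.9]
opening: 0.0397
```

>>> move_arm --commands '[[[0, 0, 1.5], [0, 0, 0]], [[0, 0, 2], [0, 0, 0]], [[0, 0, 1.5], [0, 0, 0]], [[0, 0, 0], [0, 0, 0]], [[0, 0, 0], [0, 0, 0]]]'

```text
time: 14.85
tcp_pos: [0.5579, -0.0046, 0.0575]
ee_rot: [[-0.998, -0.061, -0.001], [-0.061, 0.998, 0.0], [0.001, 0.0, -1.0]]
contact_force: [0.4, -0.2, -0.3]
opening: 0.0397
```

```bash
python3 plan.py 558.9,-5.8,18,93.5;  python3 snap.py scene d3 280 205 70;  python3 snap.py top d4 270 220 70
```

```text
t 14.85 tcp [557.9  -4.6  57.5] phi 93.5 tilt [-0.07  0.01] open 39.7 F [ 0.4 -0.2 -0.3] q6 -97 q1 -3
turn tool z -0.000 rad (0.0 rows); then x -0.10 y -0.13 cm (0.0 rows); z 3.95 cm
210 135 0.25
200 150 0.25
```

View pics/d3.png

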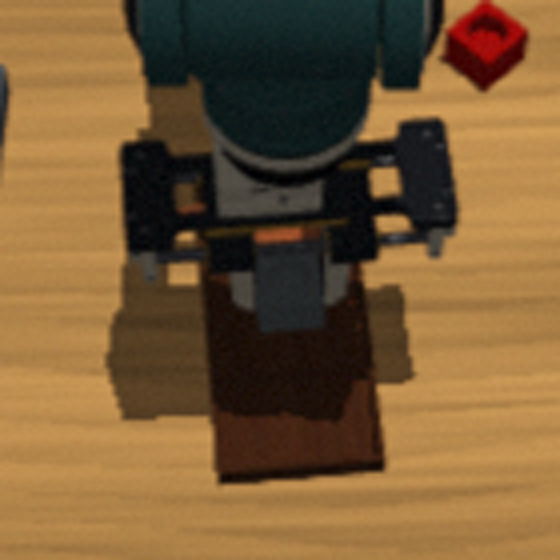

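View pics/d4.png

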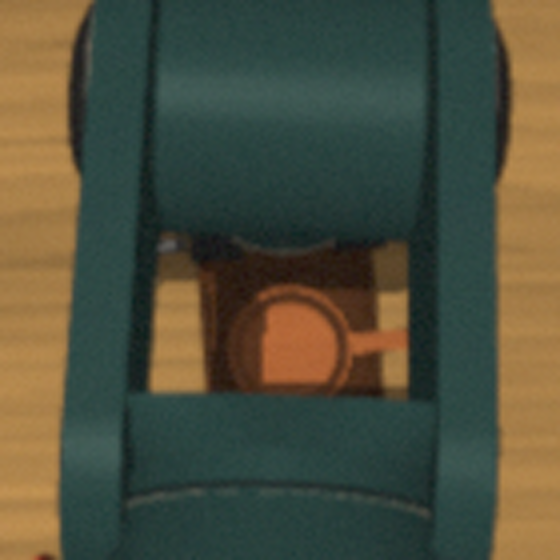

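```bash
python3 - <<'E'
from h import *
f=lambda x,y:((x+.5)*.25-.5+210,(y+.5)*.25-.5+135)
print((cast('scene',[f(261,331),f(326,327),f(291,330)],.044)*1e3).round(1))
print('bay walls at z16: ',(cast('scene',[f(285,292),f(300,379)],.016)*1e3).round(1))
E
```

```text
[[576.5 -22. ]
 [575.   18.3]
 [576.4  -3.4]]
bay walls at z16:  [[532.1  -6. ]
 [595.8   1.5]]
```

>>> move_arm --commands '[[[-0.3, 0, 1], [0, 0, 0]], [[0, 0, 1], [0, 0, 0]], [[0, 0, 1], [0, 0, 0]], [[0, 0, 0.5], [0, 0, 0]], [[0, 0, 0.3], [0, 0, 0]], [[0, 0, 0.2], [0, 0, 0]], [[0, 0, 0], [0, 0, 0]], [[0, 0, 0], [0, 0, 0]]]'

```text
time: 15.62
tcp_pos: [0.5617, -0.0051, 0.0178]
ee_rot: [[-0.998, -0.061, 0.0], [-0.061, 0.998, -0.0], [-0.0, -0.0, -1.0]]
contact_force: [0.6, -0.3, -1.1]
opening: 0.0397
```

```bash
python3 plan.py 561,-5.8,17.3,93.5
```

```text
t 15.62 tcp [561.7  -5.1  17.8] phi 93.5 tilt [ 0.02 -0.  ] open 39.7 F [ 0.6 -0.3 -1.1] q6 -97 q1 -3
turn tool z 0.000 rad (0.0 rows); then x 0.07 y -0.07 cm (0.0 rows); z 0.05 cm
```

>>> move_arm --commands '[[[0, 0, 0.1], [0, 0, 0]], [[0, 0, 0], [0, 0, 0]]]'

```text
time: 15.78
tcp_pos: [0.5618, -0.0051, 0.017]
ee_rot: [[-0.998, -0.061, 0.001], [-0.061, 0.998, -0.0], [-0.001, -0.0, -1.0]]
contact_force: [1.1, -0.0, 1.3]
opening: 0.0395
```

>>> move_arm --commands '[[[0, 0, 0], [0, 0, 0]], [[0, 0, 0], [0, 0, 0]], [[0, 0, 0], [0, 0, 0]], [[0, 0, 0], [0, 0, 0]], [[0, 0, -1], [0, 0, 0]], [[0, 0, -2], [0, 0, 0]], [[0, 0, -3], [0, 0, 0]], [[0, 0, -3], [0, 0, 0]], [[0, 0, -2], [0, 0, 0]], [[0, 0, 0], [0, 0, 0]]]' --gripper 0.42

```text
time: 16.62
tcp_pos: [0.5632, -0.0051, 0.1324]
ee_rot: [[-0.998, -0.061, 0.007], [-0.061, 0.998, -0.0], [-0.007, -0.001, -1.0]]
contact_force: [0.2, 0.2, 0.8]
opening: 0.0537
```

```bash
python3 plan.py 394.5,-208.3,14.5,86
```

```text
t 16.62 tcp [563.2  -5.1 132.4] phi 93.5 tilt [ 0.38 -0.02] open 53.7 F [0.2 0.2 0.8] q6 -97 q1 -3
turn tool z 0.131 rad (1.1 rows); then x 15.42 y -21.44 cm (6.6 rows); z 11.79 cm
```

>>> move_arm --commands '[[[0, 0, 0], [0, 0, 0.065]], [[0, 0, 0], [0, 0, 0.065]], [[1.7, -2.38, 0], [0, 0, 0]], [[1.7, -2.38, 0], [0, 0, 0]], [[1.7, -2.38, 0], [0, 0, 0]], [[1.7, -2.38, 0], [0, 0, 0]], [[1.7, -2.38, 0], [0, 0, 0]], [[1.7, -2.38, 0], [0, 0, 0]], [[1.7, -2.38, 0], [0, 0, 0]], [[1.7, -2.38, 0], [0, 0, 0]], [[1.7, -2.4, 0], [0, 0, 0]], [[0, 0, 0], [0, 0, 0]]]' --gripper 0.35

```text
time: 17.62
tcp_pos: [0.3918, -0.211, 0.1269]
ee_rot: [[-0.997, 0.071, -0.0], [0.071, 0.997, -0.001], [0.0, -0.001, -1.0]]
contact_force: [0.9, 0.5, 0.2]
opening: 0.0602
```

```bash
python3 plan.py 394.5,-208.3,14.5,86;python3 snap.py scene e1 280 205 70;  python3 snap.py top e2 320 250 70
```

```text
t 17.62 tcp [ 391.8 -211.   126.9] phi 85.9 tilt [-0.02 -0.06] open 60.2 F [0.9 0.5 0.2] q6 -117 q1 -32
turn tool z -0.002 rad (0.0 rows); then x -0.25 y 0.29 cm (0.1 rows); z 11.24 cm
210 135 0.25
250 180 0.25
```

View pics/e1.png

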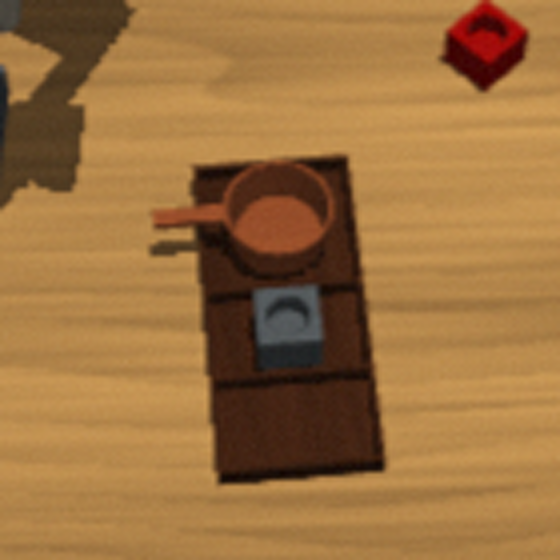

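View pics/e2.png

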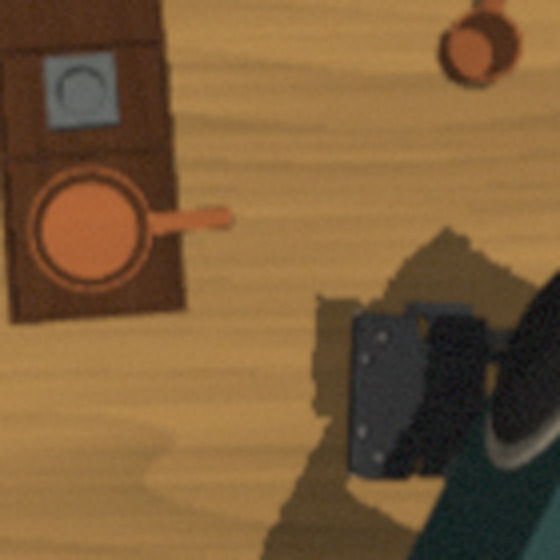

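The button mould sits flat in the middle bay (scene crop 288,325). The bar mould is next.

>>> move_arm --commands '[[[-0.25, 0.25, 1.5], [0, 0, 0]], [[0, 0, 2.5], [0, 0, 0]], [[0, 0, 2.5], [0, 0, 0]], [[0, 0, 2], [0, 0, 0]], [[0, 0, 1.5], [0, 0, 0]], [[0, 0, 0.8], [0, 0, 0]], [[0, 0, 0.4], [0, 0, 0]], [[0, 0, 0], [0, 0, 0]], [[0, 0, 0], [0, 0, 0]]]'

```text
time: 18.47
tcp_pos: [0.3974, -0.2061, 0.0154]
ee_rot: [[-0.998, 0.068, 0.001], [0.068, 0.998, -0.0], [-0.001, -0.0, -1.0]]
contact_force: [-0.2, -0.4, -0.7]
opening: 0.0602
```

```bash
python3 plan.py 394.5,-208.3,14.5,86;python3 snap.py scene f1 210 175 50
```

```text
t 18.47 tcp [ 397.4 -206.1   15.4] phi 86.1 tilt [ 0.04 -0.02] open 60.2 F [-0.2 -0.4 -0.7] q6 -117 q1 -31
turn tool z 0.001 rad (0.0 rows); then x 0.27 y -0.24 cm (0.1 rows); z 0.09 cm
160 125 0.17857142857142858
```

View pics/f1.png

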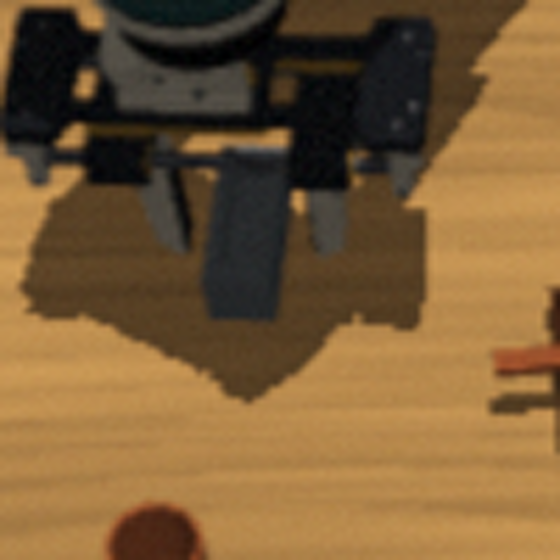

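>>> move_arm --commands '[[[0.25, -0.2, 0.1], [0, 0, 0]], [[0, 0, 0], [0, 0, 0]], [[0, 0, 0], [0, 0, 0]], [[0, 0, 0], [0, 0, 0]], [[0, 0, 0], [0, 0, 0]], [[0, 0, 0], [0, 0, 0]], [[0, 0, 0], [0, 0, 0]], [[0, 0, 0], [0, 0, 0]], [[0, 0, -0.5], [0, 0, 0]], [[0, 0, -1], [0, 0, 0]], [[0, 0, -1.5], [0, 0, 0]], [[0, 0, -1.5], [0, 0, 0]]]' --gripper 1 --newtons 50

```text
time: 19.52
tcp_pos: [0.394, -0.2077, 0.0595]
ee_rot: [[-0.998, 0.069, -0.001], [0.069, 0.998, 0.001], [0.001, 0.001, -1.0]]
contact_force: [-0.4, -0.1, -2.0]
opening: 0.0316
```

>>> move_arm --commands '[[[0, 0, -1.5], [0, 0, 0]], [[0, 0, -1.5], [0, 0, 0]], [[0, 0, -1.5], [0, 0, 0]], [[0, 0, 0], [0, 0, 0.12]], [[0, 0, 0], [0, 0, 0.12]], [[0, 0, 0], [0, 0, 0.12]], [[0, 0, 0], [0, 0, 0.12]], [[0, 0, 0], [0, 0, 0.12]], [[0, 0, 0], [0, 0, 0.12]], [[0, 0, 0], [0, 0, 0.12]], [[0, 0, 0], [0, 0, 0.12]], [[0, 0, 0], [0, 0, 0.12]]]'

```text
time: 20.52
tcp_pos: [0.3942, -0.2078, 0.1043]
ee_rot: [[-0.404, 0.915, 0.0], [0.915, 0.404, 0.0], [-0.0, 0.0, -1.0]]
contact_force: [-0.2, 0.1, -2.0]
opening: 0.0319
```

>>> move_arm --commands '[[[0, 0, 0], [0, 0, 0.12]], [[0, 0, 0], [0, 0, 0.12]], [[0, 0, 0], [0, 0, 0.12]], [[0, 0, 0], [0, 0, 0]], [[0, 0, 0], [0, 0, 0]]]'

```text
time: 20.93
tcp_pos: [0.3942, -0.2079, 0.1041]
ee_rot: [[-0.066, 0.998, 0.0], [0.998, 0.066, -0.0], [-0.0, 0.0, -1.0]]
contact_force: [-0.3, 0.9, -2.5]
opening: 0.032
```

```bash
python3 plan.py 624.5,-1.9,18.4,3.5;python3 snap.py scene f2 210 175 50
```

```text
t 20.93 tcp [ 394.2 -207.9  104.1] phi 3.8 tilt [ 0.01 -0.01] open 32.0 F [-0.3  0.9 -2.5] q6 -35 q1 -31
turn tool z 0.005 rad (0.0 rows); then x 19.16 y 24.25 cm (7.7 rows); z 8.57 cm
160 125 0.17857142857142858
```

View pics/f2.png

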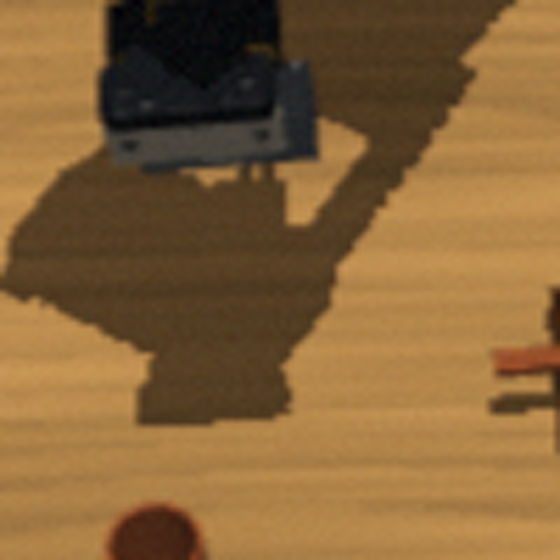

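>>> move_arm --commands '[[[1.9, 2.4, 0], [0, 0, 0]], [[1.9, 2.4, 0], [0, 0, 0]], [[1.9, 2.4, 0], [0, 0, 0]], [[1.9, 2.4, 0], [0, 0, 0]], [[1.9, 2.4, 0], [0, 0, 0]], [[1.9, 2.4, 0], [0, 0, 0]], [[1.9, 2.4, 0], [0, 0, 0]], [[1.9, 2.4, 0], [0, 0, 0]], [[1.9, 2.4, 0], [0, 0, 0]], [[2, 2.6, 0], [0, 0, 0]], [[0, 0, 0], [0, 0, 0]], [[0, 0, 0], [0, 0, 0]]]'

```text
time: 21.98
tcp_pos: [0.6244, -0.0013, 0.1031]
ee_rot: [[-0.067, 0.998, -0.001], [0.998, 0.067, 0.0], [0.0, -0.001, -1.0]]
contact_force: [-0.7, -0.0, -2.7]
opening: 0.0317
```

>>> move_arm --commands '[[[0, 0, 1], [0, 0, 0]], [[0, 0, 1.5], [0, 0, 0]], [[0, 0, 1], [0, 0, 0]], [[0, 0, 0], [0, 0, 0]], [[0, 0, 0], [0, 0, 0]]]'

```text
time: 22.4
tcp_pos: [0.623, -0.0028, 0.0676]
ee_rot: [[-0.062, 0.998, -0.002], [0.998, 0.062, 0.0], [0.0, -0.002, -1.0]]
contact_force: [0.6, -0.1, -1.5]
opening: 0.0315
```

```bash
python3 plan.py 624.5,-1.9,18.4,3.5;  python3 snap.py scene g3 280 205 70;  python3 snap.py top g4 270 210 70
```

```text
t 22.4 tcp [623.   -2.8  67.6] phi 3.5 tilt [-0.1  0. ] open 31.5 F [ 0.6 -0.1 -1.5] q6 -6 q1 -3
turn tool z 0.001 rad (0.0 rows); then x 0.08 y 0.15 cm (0.0 rows); z 4.92 cm
210 135 0.25
200 140 0.25
```

View pics/g3.png

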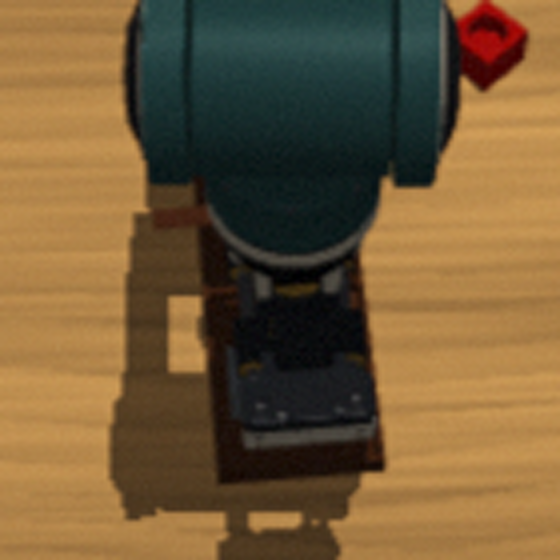

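View pics/g4.png

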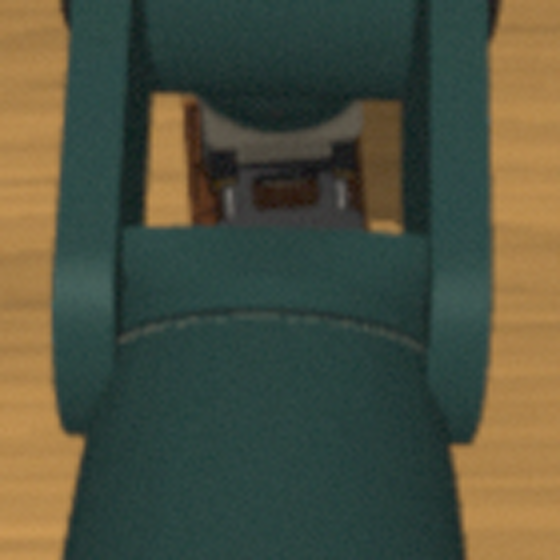

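>>> move_arm --commands '[[[0.05, 0.15, 1], [0, 0, 0]], [[0, 0, 1], [0, 0, 0]], [[0, 0, 0.7], [0, 0, 0]], [[0, 0, 0.5], [0, 0, 0]], [[0, 0, 0.5], [0, 0, 0]], [[0, 0, 0.3], [0, 0, 0]], [[0, 0, 0.3], [0, 0, 0]], [[0, 0, 0], [0, 0, 0]], [[0, 0, 0], [0, 0, 0]]]'

```text
time: 23.25
tcp_pos: [0.6254, -0.0017, 0.0257]
ee_rot: [[-0.062, 0.998, 0.0], [0.998, 0.062, -0.0], [-0.0, 0.0, -1.0]]
contact_force: [0.0, -0.0, -2.2]
opening: 0.0319
```

```bash
python3 plan.py 624.5,-1.9,18.9,3.5
```

```text
t 23.25 tcp [625.4  -1.7  25.7] phi 3.6 tilt [ 0.01 -0.  ] open 31.9 F [ 0.  -0.  -2.2] q6 -6 q1 -2
turn tool z 0.001 rad (0.0 rows); then x -0.01 y -0.09 cm (0.0 rows); z 0.68 cm
```

>>> move_arm --commands '[[[0, 0, 0.3], [0, 0, 0]], [[0, 0, 0.2], [0, 0, 0]], [[0, 0, 0.1], [0, 0, 0]], [[0, 0, 0.1], [0, 0, 0]], [[0, 0, 0], [0, 0, 0]], [[0, 0, 0], [0, 0, 0]]]'

```text
time: 23.75
tcp_pos: [0.6253, -0.0018, 0.0186]
ee_rot: [[-0.062, 0.998, -0.0], [0.998, 0.062, 0.0], [0.0, -0.0, -1.0]]
contact_force: [0.3, -0.2, -1.4]
opening: 0.0318
```

```bash
python3 plan.py 624.5,-1.9,18.9,3.5
```

```text
t 23.75 tcp [625.3  -1.8  18.6] phi 3.5 tilt [-0.  0.] open 31.8 F [ 0.3 -0.2 -1.4] q6 -6 q1 -2
turn tool z 0.001 rad (0.0 rows); then x -0.01 y -0.08 cm (0.0 rows); z -0.03 cm
```

>>> move_arm --commands '[[[0, 0, 0.05], [0, 0, 0]], [[0, 0, 0], [0, 0, 0]], [[0, 0, 0], [0, 0, 0]], [[0, 0, 0], [0, 0, 0]], [[0, 0, -1], [0, 0, 0]], [[0, 0, -2], [0, 0, 0]], [[0, 0, -3], [0, 0, 0]], [[0, 0, -3], [0, 0, 0]], [[0, 0, -2], [0, 0, 0]], [[0, 0, 0], [0, 0, 0]]]' --gripper 0.57

```text
time: 24.58
tcp_pos: [0.6271, -0.0018, 0.1344]
ee_rot: [[-0.062, 0.998, 0.007], [0.998, 0.062, -0.0], [-0.001, 0.007, -1.0]]
contact_force: [0.3, 0.7, 0.8]
opening: 0.0398
```

```bash
python3 plan.py 622.5,-247,30,77
```

```text
t 24.58 tcp [627.1  -1.8 134.4] phi 3.6 tilt [ 0.41 -0.02] open 39.8 F [0.3 0.7 0.8] q6 -6 q1 -2
turn tool z -1.282 rad (10.7 rows); then x -5.06 y -23.99 cm (6.1 rows); z 10.44 cm
```

>>> move_arm --commands '[[[0, 0, 0], [0, 0, -0.1165]], [[0, 0, 0], [0, 0, -0.1165]], [[0, 0, 0], [0, 0, -0.1165]], [[0, 0, 0], [0, 0, -0.1165]], [[0, 0, 0], [0, 0, -0.1165]], [[0, 0, 0], [0, 0, -0.1165]], [[0, 0, 0], [0, 0, -0.1165]], [[0, 0, 0], [0, 0, -0.1165]], [[0, 0, 0], [0, 0, -0.1165]], [[0, 0, 0], [0, 0, -0.1165]], [[0, 0, 0], [0, 0, -0.1165]], [[0, 0, 0], [0, 0, 0]]]' --gripper 0.45

```text
time: 25.58
tcp_pos: [0.6253, -0.0017, 0.1283]
ee_rot: [[-0.976, 0.22, 0.0], [0.22, 0.976, -0.0], [-0.0, -0.0, -1.0]]
contact_force: [1.0, -0.2, 1.0]
opening: 0.051
```

>>> move_arm --commands '[[[-0.6, -3, 0], [0, 0, 0]], [[-0.7, -3, 0], [0, 0, 0]], [[-0.7, -3, 0], [0, 0, 0]], [[-0.7, -3, 0], [0, 0, 0]], [[-0.7, -3, 0], [0, 0, 0]], [[-0.7, -3, 0], [0, 0, 0]], [[-0.7, -3, 0], [0, 0, 0]], [[-0.7, -3, 0], [0, 0, 0]], [[0, 0, 0], [0, 0, 0]], [[0, 0, 0], [0, 0, 0]]]'

```text
time: 26.42
tcp_pos: [0.6245, -0.2492, 0.128]
ee_rot: [[-0.973, 0.231, -0.0], [0.231, 0.973, 0.0], [0.0, 0.0, -1.0]]
contact_force: [-0.4, 0.1, -1.0]
opening: 0.0514
```

```bash
python3 plan.py 628,-248.3,29.5,77; python3 snap.py scene k1 280 205 70;  python3 snap.py top k2 270 210 70
```

```text
t 26.42 tcp [ 624.5 -249.2  128. ] phi 76.6 tilt [-0.02  0.01] open 51.4 F [-0.4  0.1 -1. ] q6 -101 q1 -24
turn tool z -0.006 rad (0.1 rows); then x -0.32 y 0.17 cm (0.1 rows); z 9.85 cm
210 135 0.25
200 140 0.25
```

View pics/k1.png

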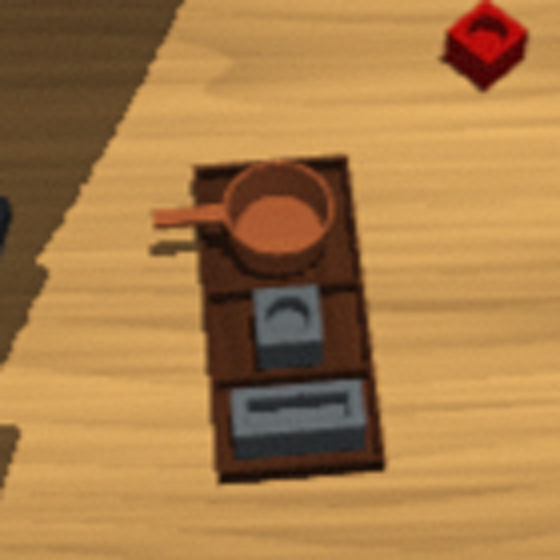

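View pics/k2.png

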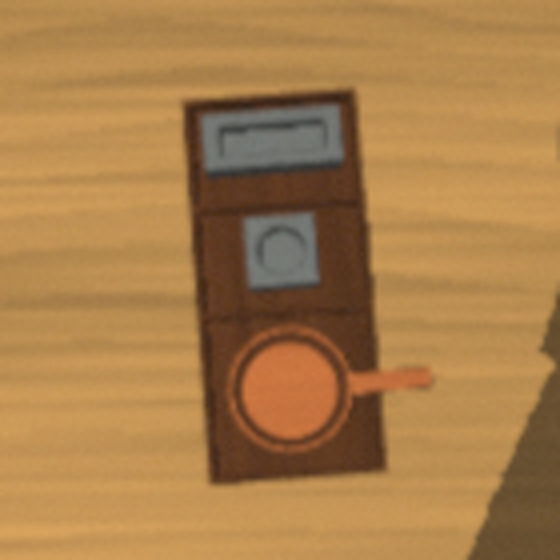

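All three pieces look flat in their bays. I'll measure them against the caddy, and get the large pan's centre for nesting.

```bash
cat > m2.py <<'E'
from h import *
import sys
nt,ns=sys.argv[1:3]
for n,f,c,r in (('top',nt,(271,212),56),('scene',ns,(282,214),56)):
    im=cv2.imread(f'pics/{f}_full.png'); cr,tr=sub(im,c,r)
    hsv=cv2.cvtColor(cr,cv2.COLOR_BGR2HSV)
    g=((hsv[...,1]<90)&(hsv[...,2]>85)).astype(np.uint8)
    g=cv2.morphologyEx(g,cv2.MORPH_OPEN,np.ones((7,7)))
    nn,l,st,_=cv2.connectedComponentsWithStats(g)
    for i in range(1,nn):
        if st[i,4]>1000: print(n,'mould',*rect(n,(l==i).astype(np.uint8),tr,.036))
    b,gg,rr=[cr[...,i].astype(int) for i in range(3)]
    m=big((rr>gg*1.5)&(rr>105)&(hsv[...,0]<13)); m=cv2.morphologyEx(m,cv2.MORPH_CLOSE,np.ones((9,9)))
    print(n,'pan',*circ(n,m,tr,.038,.036))
    v=cr.copy(); cv2.drawContours(v,[cont(m)[:,None]],-1,(0,255,0),1); cv2.imwrite(f'pics/dbg_{n}.png',v)
E
python3 m2.py k2 k1
```

```text
top mould [ 6.257e+02 -3.000e-01] [82.2 34.1] -86.2
top mould [559.6  -4.3] [42.5 42. ] -87.0
top pan [481.1 -11.8] 150 3.28 -87.7 76.1
scene mould [560.4  -4.4] [39.9 39.7] 1.8
scene mould [ 6.263e+02 -6.000e-01] [81.1 31.4] -86.4
scene pan [481.3  -9.9] 126 2.52 -85.1 79.0
```

```bash
python3 - <<'E'
import cv2,numpy as np
cv2.imwrite('pics/dbg2.png',np.hstack([cv2.imread('pics/dbg_top.png')[:400,:400],cv2.imread('pics/dbg_scene.png')[:400,:400]]))
E
```

```text
(no output)
```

View pics/dbg2.png

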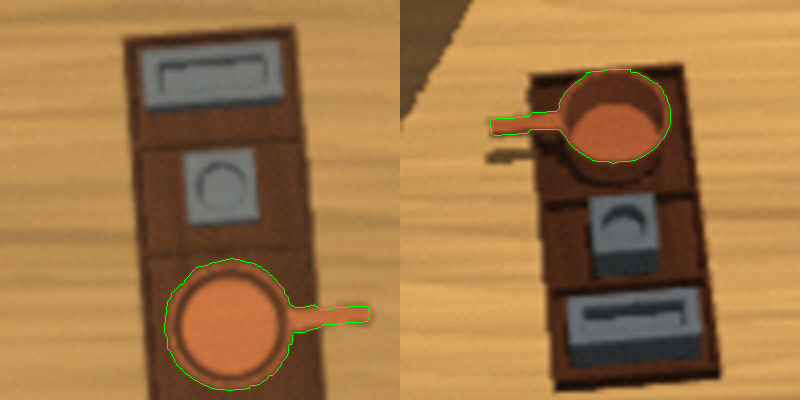

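The two views agree: bar about +83 mm in the caddy frame, button about +17, pan centre at (481,-11). Now the small pan.

>>> move_arm --commands '[[[-0.3, 0.15, 1], [0, 0, 0]], [[0, 0, 2], [0, 0, 0]], [[0, 0, 2], [0, 0, 0]], [[0, 0, 2], [0, 0, 0]], [[0, 0, 1.5], [0, 0, 0]], [[0, 0, 0.9], [0, 0, 0]], [[0, 0, 0.4], [0, 0, 0]], [[0, 0, 0], [0, 0, 0]], [[0, 0, 0], [0, 0, 0]]]'

```text
time: 27.27
tcp_pos: [0.6285, -0.2471, 0.0309]
ee_rot: [[-0.974, 0.225, 0.001], [0.225, 0.974, -0.0], [-0.001, -0.0, -1.0]]
contact_force: [-0.7, -0.5, -0.5]
opening: 0.0512
```

```bash
python3 plan.py 628,-248.3,29.5,77; python3 snap.py scene n1 190 235 45
```

```text
t 27.27 tcp [ 628.5 -247.1   30.9] phi 77.0 tilt [ 0.04 -0.02] open 51.2 F [-0.7 -0.5 -0.5] q6 -101 q1 -24
turn tool z -0.000 rad (0.0 rows); then x 0.03 y -0.13 cm (0.0 rows); z 0.14 cm
145 190 0.16071428571428573
```

View pics/n1.png

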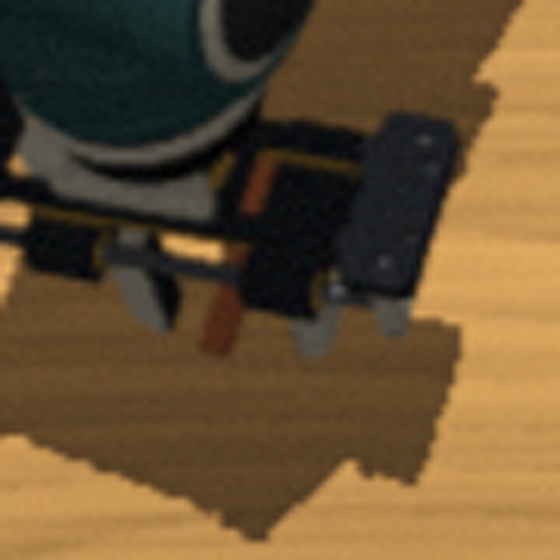

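The handle tip (crop 220,350) lies between the finger tips, so I close and lift.

>>> move_arm --commands '[[[0, -0.1, 0.1], [0, 0, 0]], [[0, 0, 0], [0, 0, 0]], [[0, 0, 0], [0, 0, 0]], [[0, 0, 0], [0, 0, 0]], [[0, 0, 0], [0, 0, 0]], [[0, 0, 0], [0, 0, 0]], [[0, 0, 0], [0, 0, 0]], [[0, 0, 0], [0, 0, 0]], [[0, 0, -0.3], [0, 0, 0]], [[0, 0, -0.7], [0, 0, 0]], [[0, 0, -1], [0, 0, 0]], [[0, 0, -1.5], [0, 0, 0]]]' --gripper 1 --newtons 55

```text
time: 28.32
tcp_pos: [0.6275, -0.248, 0.0644]
ee_rot: [[-0.974, 0.225, -0.001], [0.225, 0.974, 0.001], [0.001, 0.0, -1.0]]
contact_force: [-0.3, -1.0, -0.9]
opening: 0.0114
```

>>> move_arm --commands '[[[0, 0, -2], [0, 0, 0]], [[0, 0, -2], [0, 0, 0]], [[0, 0, -2], [0, 0, 0]], [[0, 0, -0.5], [0, 0, 0]], [[0, 0, 0], [0, 0, -0.096]], [[0, 0, 0], [0, 0, -0.096]], [[0, 0, 0], [0, 0, -0.096]], [[0, 0, 0], [0, 0, 0]], [[0, 0, 0], [0, 0, 0]]]'

```text
time: 29.07
tcp_pos: [0.6278, -0.2481, 0.1293]
ee_rot: [[-0.998, -0.058, 0.0], [-0.058, 0.998, -0.0], [-0.0, -0.0, -1.0]]
contact_force: [-0.5, -0.1, -0.5]
opening: 0.0109
```

```bash
python3 plan.py 529.1,-8,36.5,93.5; python3 snap.py scene n2 190 215 45; python3 snap.py top n3 380 190 45
```

```text
t 29.07 tcp [ 627.8 -248.1  129.3] phi 93.3 tilt [ 0. -0.] open 10.9 F [-0.5 -0.1 -0.5] q6 -117 q1 -24
turn tool z -0.003 rad (0.0 rows); then x 8.39 y 24.57 cm (6.5 rows); z 9.28 cm
145 170 0.16071428571428573
335 145 0.16071428571428573
```

View pics/n2.png

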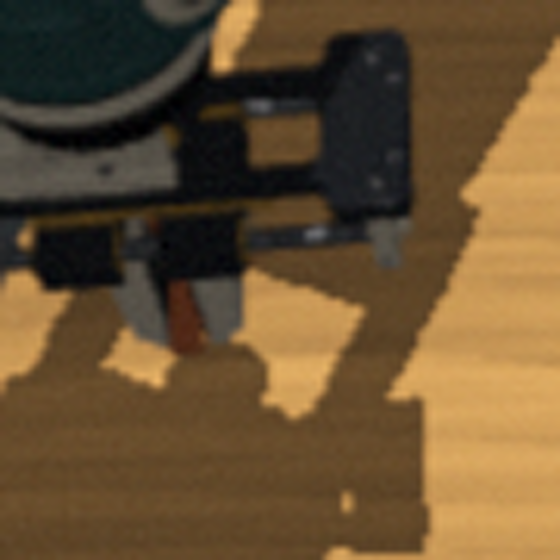

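View pics/n3.png

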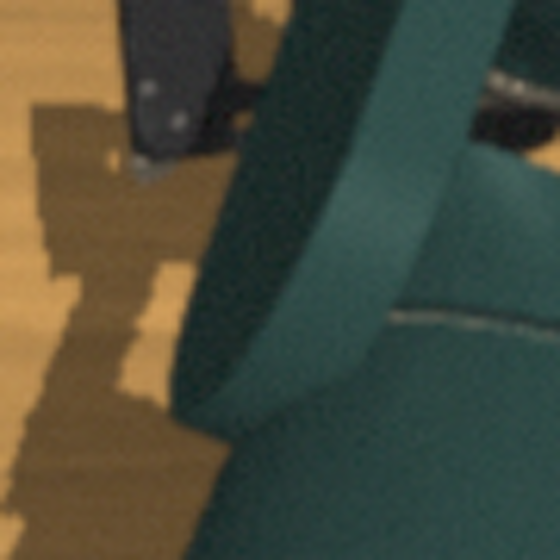

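```bash
python3 - <<'E'
from h import *
f=lambda x,y:((x+.5)*.1607-.5+145,(y+.5)*.1607-.5+170)
print((cast('scene',[f(190,353)],.139)*1e3).round(1))
E
```

```text
[[ 646.9 -246. ]]
```

>>> move_arm --commands '[[[0.8, 2.4, 0], [0, 0, 0]], [[0.8, 2.4, 0], [0, 0, 0]], [[0.8, 2.4, 0], [0, 0, 0]], [[0.8, 2.4, 0], [0, 0, 0]], [[0.9, 2.5, 0], [0, 0, 0]], [[0.9, 2.5, 0], [0, 0, 0]], [[0.9, 2.5, 0], [0, 0, 0]], [[0.9, 2.5, 0], [0, 0, 0]], [[0.8, 2.5, 0], [0, 0, 0]], [[0.8, 2.5, 0], [0, 0, 0]], [[0, 0, 0], [0, 0, 0]], [[0, 0, 0], [0, 0, 0]]]'

```text
time: 30.17
tcp_pos: [0.5289, -0.0068, 0.1295]
ee_rot: [[-0.998, -0.061, 0.001], [-0.061, 0.998, -0.0], [-0.001, -0.0, -1.0]]
contact_force: [0.1, -0.2, -1.2]
opening: 0.0111
```

```bash
python3 plan.py 529.1,-8,36.5,93.5; python3 snap.py scene n5 280 200 50; python3 snap.py top n6 270 220 50
```

```text
t 30.17 tcp [528.9  -6.8 129.5] phi 93.5 tilt [ 0.04 -0.01] open 11.1 F [ 0.1 -0.2 -1.2] q6 -97 q1 -3
turn tool z -0.000 rad (0.0 rows); then x -0.01 y -0.12 cm (0.0 rows); z 9.30 cm
230 150 0.17857142857142858
220 170 0.17857142857142858
```

View pics/n5.png

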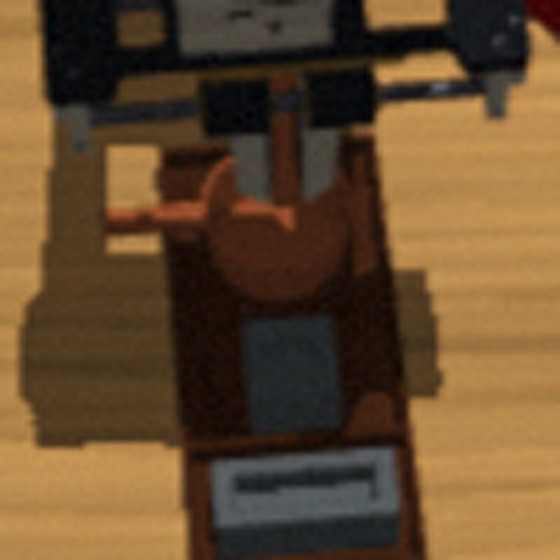

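View pics/n6.png

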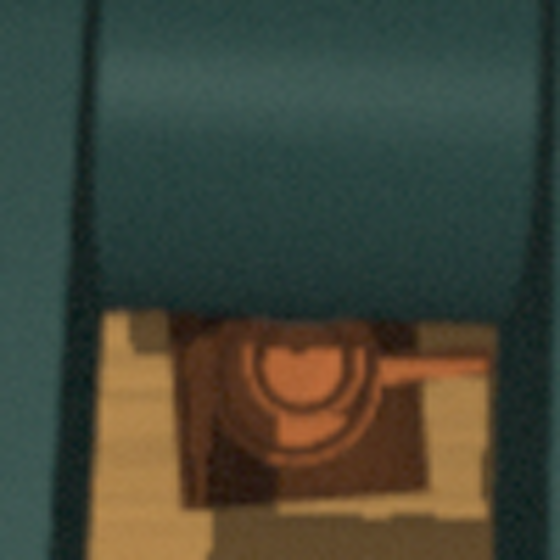

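```bash
python3 - <<'E'
from h import *
k=.17857
f=lambda x,y:((x+.5)*k-.5+220,(y+.5)*k-.5+170)
print((cast('top',[f(243,368),f(366,368),f(303,418)],.146)*1e3).round(1))
print('large',(cast('top',[f(303,467),f(382,392)],.038)*1e3).round(1))
E
```

```text
[[479.   12. ]
 [478.2 -32. ]
 [460.8  -9.1]]
large [[442.4 -11. ]
 [472.1 -43.8]]
```

>>> move_arm --commands '[[[0.15, -0.1, 1], [0, 0, 0]], [[0, 0, 2], [0, 0, 0]], [[0, 0, 2], [0, 0, 0]], [[0, 0, 1.5], [0, 0, 0]], [[0, 0, 1], [0, 0, 0]], [[0, 0, 0.6], [0, 0, 0]], [[0, 0, 0.4], [0, 0, 0]], [[0, 0, 0.2], [0, 0, 0]], [[0, 0, 0], [0, 0, 0]], [[0, 0, 0], [0, 0, 0]]]'

```text
time: 31.1
tcp_pos: [0.528, -0.0088, 0.0428]
ee_rot: [[-0.998, -0.061, 0.001], [-0.061, 0.998, -0.0], [-0.001, -0.0, -1.0]]
contact_force: [0.2, 0.5, -0.0]
opening: 0.011
```

```bash
python3 plan.py 527.4,-8,36.5,93.5; python3 snap.py scene o5 280 200 50
```

```text
t 31.1 tcp [528.   -8.8  42.8] phi 93.5 tilt [ 0.05 -0.  ] open 11.0 F [ 0.2  0.5 -0. ] q6 -97 q1 -4
turn tool z -0.000 rad (0.0 rows); then x 0.06 y 0.09 cm (0.0 rows); z 0.63 cm
230 150 0.17857142857142858
```

View pics/o5.png

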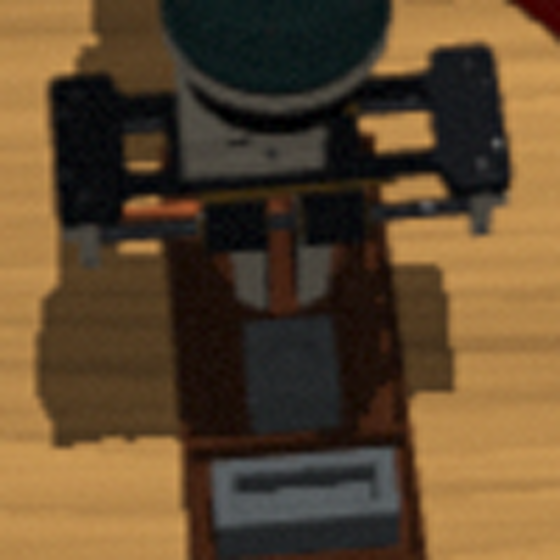

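>>> move_arm --commands '[[[0, 0, 0.2], [0, 0, 0]], [[0, 0, 0.2], [0, 0, 0]], [[0, 0, 0.1], [0, 0, 0]], [[0, 0, 0], [0, 0, 0]], [[0, 0, 0], [0, 0, 0]]]'

```text
time: 31.57
tcp_pos: [0.5276, -0.0088, 0.0371]
ee_rot: [[-0.998, -0.061, -0.0], [-0.061, 0.998, -0.0], [0.0, -0.0, -1.0]]
contact_force: [0.3, -0.7, -1.0]
opening: 0.0109
```

```bash
python3 plan.py
```

```text
t 31.57 tcp [527.6  -8.8  37.1] phi 93.5 tilt [-0.01 -0.  ] open 10.9 F [ 0.3 -0.7 -1. ] q6 -97 q1 -4
```

>>> move_arm --commands '[[[0, 0, 0.1], [0, 0, 0]], [[0, 0, 0], [0, 0, 0]], [[0, 0, 0], [0, 0, 0]]]'

```text
time: 31.82
tcp_pos: [0.5277, -0.0088, 0.0362]
ee_rot: [[-0.998, -0.061, 0.0], [-0.061, 0.998, -0.0], [-0.0, -0.0, -1.0]]
contact_force: [1.3, 0.7, -0.3]
opening: 0.0111
```

>>> move_arm --commands '[[[0, 0, 0], [0, 0, 0]], [[0, 0, 0], [0, 0, 0]], [[0, 0, 0], [0, 0, 0]], [[0, 0, 0], [0, 0, 0]], [[0, 0, -0.5], [0, 0, 0]], [[0, 0, -1], [0, 0, 0]], [[0, 0, -2], [0, 0, 0]], [[0, 0, -3], [0, 0, 0]], [[0, 0, -3], [0, 0, 0]], [[0, 0, -2], [0, 0, 0]]]' --gripper 0.65

```text
time: 32.65
tcp_pos: [0.5281, -0.0088, 0.1552]
ee_rot: [[-0.998, -0.061, 0.003], [-0.061, 0.998, -0.0], [-0.003, -0.0, -1.0]]
contact_force: [-0.3, -0.7, 0.4]
opening: 0.0325
```

>>> move_arm --commands '[[[0, 3, 0], [0, 0, 0]], [[0, 3.5, 0], [0, 0, 0]], [[0, 3.5, 0], [0, 0, 0]], [[0, 3.5, 0], [0, 0, 0]], [[0, 3.5, 0], [0, 0, 0]], [[0, 3.5, 0], [0, 0, 0]], [[0, 3.5, 0], [0, 0, 0]], [[0, 3, 0], [0, 0, 0]], [[0, 0, 0], [0, 0, 0]], [[0, 0, 0], [0, 0, 0]]]'

```text
time: 33.48
tcp_pos: [0.511, 0.2619, 0.1519]
ee_rot: [[-0.998, -0.063, 0.0], [-0.063, 0.998, 0.0], [-0.0, 0.0, -1.0]]
contact_force: [0.2, 0.6, 0.7]
opening: 0.0327
```

```bash
python3 plan.py; python3 snap.py scene p5 280 205 70; python3 snap.py top p6 270 210 70
```

```text
t 33.48 tcp [511.  261.9 151.9] phi 93.6 tilt [0.01 0.  ] open 32.7 F [0.2 0.6 0.7] q6 -69 q1 25
210 135 0.25
200 140 0.25
```

View pics/p5.png

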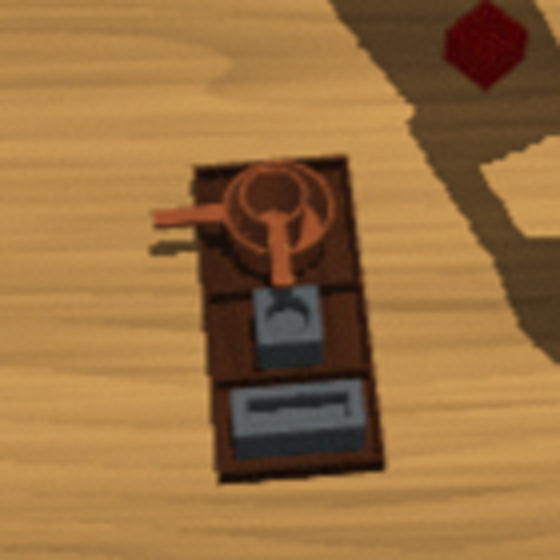

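View pics/p6.png

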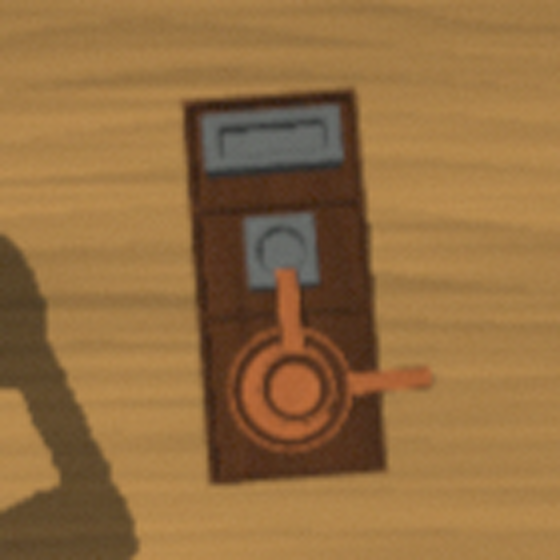

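View pics/p5_full.png

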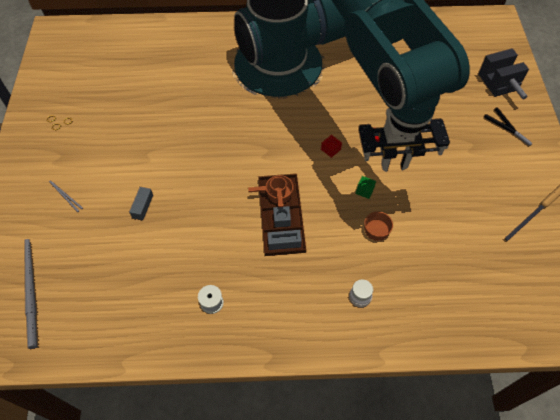

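```bash
python3 - <<'E'
from h import *
from cell import *
a=lambda x,y:((x+.5)*.25-.5+200,(y+.5)*.25-.5+140)
b=lambda x,y:((x+.5)*.25-.5+210,(y+.5)*.25-.5+135)
for z in (.053,): print('top small tip',(cast('top',[a(288,268)],z)*1e3).round(1),'scene tip',(cast('scene',[b(283,286)],z-.007)*1e3).round(1))
for c in ((481.5,-11),): print('pred rim edges for z53', [ (((proj('top',[[ (c[0]+dx)/1e3,(c[1]+dy)/1e3,.053]])[0]+.5-[200,140])*4-.5).round(0).tolist(), ((proj('scene',[[ (c[0]+dx)/1e3,(c[1]+dy)/1e3,.053]])[0]+.5-[210,135])*4-.5).round(0).tolist()) for dx,dy in((22,0),(-22,0),(0,22),(0,-22))])
T0=cv2.imread('pics/scene0.png').astype(int);T1=cv2.imread('pics/p5_full.png').astype(int)
for nm,(x,y) in dict(block=(141,204),spool=(210,299),jar=(362,293),dish=(377,227)).items():
    print(nm,abs(T0-T1)[y-20:y+20,x-20:x+20].mean().round(2))
A=cv2.resize(cv2.imread('pics/p6_full.png')[210:260,240:315],None,fx=8,fy=8,interpolation=cv2.INTER_CUBIC);cv2.imwrite('pics/q.png',A)
B=cv2.resize(cv2.imread('pics/p5_full.png')[165:215,240:315],None,fx=8,fy=8,interpolation=cv2.INTER_CUBIC);cv2.imwrite('pics/q2.png',B)
E
```

```text
top small tip [[546.7  -8.1]] scene tip [[545.7  -7.5]]
pred rim edges for z53 [([295.0, 344.0], [275.0, 223.0]), ([296.0, 423.0], [274.0, 166.0]), ([256.0, 384.0], [309.0, 193.0]), ([335.0, 383.0], [240.0, 195.0])]
block 8.05
spool 9.64
jar 9.48
dish 19.02
```

View pics/q2.png

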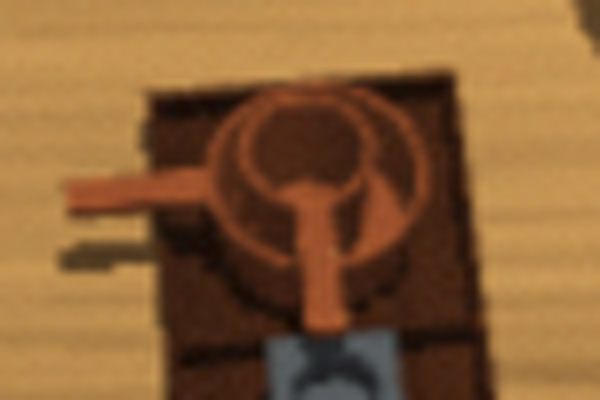

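View pics/q.png

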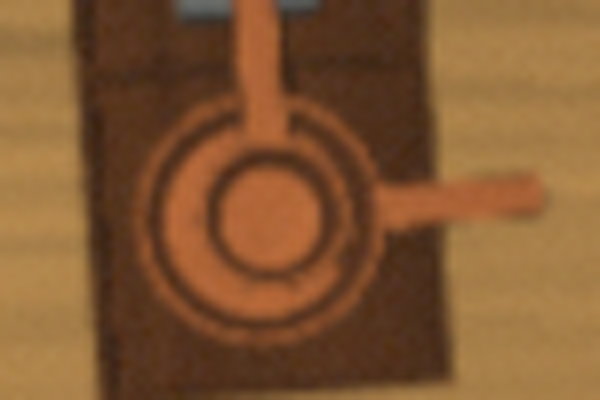

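```bash
python3 - <<'E'
from h import *
T0=cv2.imread('pics/scene0.png');T1=cv2.imread('pics/p5_full.png')
for nm,(x,y) in dict(block=(141,204),spool=(210,299),jar=(362,293),dish=(377,227)).items():
    g0=cv2.cvtColor(T0[y-20:y+20,x-20:x+20],6).astype(np.float32);g1=cv2.cvtColor(T1[y-20:y+20,x-20:x+20],6).astype(np.float32)
    print(nm,np.round(cv2.phaseCorrelate(g0,g1,cv2.createHanningWindow((40,40),cv2.CV_32F)),2))
s=observe(); print(s['time'],np.abs(s['qd']).max())
job_done()
E
```

```text
Traceback (most recent call last):
ValueError: setting an array element with a sequence. The requested array has an inhomogeneous shape after 1 dimensions. The detected shape was (2,) + inhomogeneous part.
```

```bash
python3 - <<'E'
from h import *
T0=cv2.imread('pics/scene0.png');T1=cv2.imread('pics/p5_full.png')
for nm,(x,y) in dict(block=(141,204),spool=(210,299),jar=(362,293),dish=(377,227)).items():
    g0=cv2.cvtColor(T0[y-20:y+20,x-20:x+20],6).astype(np.float32);g1=cv2.cvtColor(T1[y-20:y+20,x-20:x+20],6).astype(np.float32)
    print(nm,cv2.phaseCorrelate(g0,g1,cv2.createHanningWindow((40,40),cv2.CV_32F)))
s=observe(); print(s['time'],np.abs(s['qd']).max())
print(job_done())
E
```

```text
block ((0.11657780563539077, 0.02503935210090802), 0.8510348579287529)
spool ((0.006681043601577841, 0.10093085765884169), 0.9798556474596262)
jar ((0.043461313109801836, -0.05513906078213182), 0.9801175826787949)
dish ((0.18835623512178756, 0.060427515335522486), 0.8791698211431503)
33.5833 0.9773668429257076
the job is handed in; nothing more can be done
None
```

The casting kit is in the caddy and the job is handed in at about 33.6 s of the 109 s. No verdict was reported, so these are my own last checks:

- **Moulds and large pan:** both camera views put the bar mould at about +83 mm along the caddy, the button mould at about +17 mm and the large pan at about -62 mm. All three looked flat in their bays and inside the limits.
- **Small pan:** it stands upright in the large one, centres about 2 mm apart. Its handle points along the caddy and the large pan's handle points across it, about a quarter turn apart. Its rim edges appear where they should if it rests on the large pan's floor.
- **Dish, block, spool and jar:** each moved less than 0.2 pixel between the first and last pictures, well under a millimetre. I did not touch the red and green look-alikes.
- **Robot:** it ended clear of everything, fingertips about 150 mm above the bench and reading no contact force. The largest wrist force I read was about 12 N, when the large pan was set down.

**Disagreements:** the two cameras differed by 2 to 5 mm in x when I first located things, so I used averages. The final positions agreed to within 2 mm. My first automatic handle-angle fit from the top view was wrong, so I replaced it with the scene-view fit and a hand check.

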